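# Lever the filter box open and snap the new filter in

### The job

Fit the new filter in the bench dust filter box: with the putty knife, not your fingers, lever the stiff lid up by its lip, open it right up, and lay the knife back down on the bench clear of the box. Then press the green filter cassette into the box until both catches snap over it and it sits fully home, and keep pressing: finish with the gripper still on the cassette, pushing it down about as firmly as it took to snap it in. Leave the lid open and the tub, the tin and the sanding block where they are.

Things in the scene. Friction and masses are not known exactly. Their poses are not given: they have to be found in the camera images.
- filterbox: Blue filter box fixed to the bench, 170 (x) x 140 (y) x 62 mm high, white hinged lid on top. Origin: centre of the underside; z up. Lid hinges along the +y side; its lip overhangs the -y side by 14 mm. Under the lip a ledge 12 mm deep, top 48 mm high, leaves a slot 14 mm high for a blade. Hose stub on +x, 52 mm across, 45 long. Walls rise to 62 mm, inside faces 158 (x) x 128 (y) apart.
- seat (a point): Centre of the floor of the cassette's well in the filter box, 24 mm above the bench, axes as the box; the cassette's origin comes here when home. The well is 114 (x) x 84 (y) mm, its rim (a flat deck inside the walls) 44 mm above the bench. In the middle of each x end a sprung round steel nose (catch), 8 mm across, 48 mm long, looks 5 mm into the well, 40 mm above the bench.
- lid_hinge (a point): Middle of the lid's hinge line, at the filter box's (0, 70, 62) mm, in the plane of the closed lid's underside. Axes as the filter box: the hinge runs along x.
- lid_lip (a point): Middle of the lower edge of the lid's lip, 154 mm from the hinge line and 62 mm above the bench when shut; moves with the lid. The lid is a plate 176 mm long (x), 158 mm wide and 8 mm thick with a yellow stripe along the lip.
- lid (a joint): Lid angle, rad: 0 shut, growing as the lip rises, 1.57 upright, 1.85 at its stop. The hinge is stiff: about 2 N at the lip lift it, and it stays at whatever angle it is left.
- cassette: Green cassette, white pleats, 0.12-0.21 kg: 110 (x) x 80 (y) x 20 mm thick, lower edges rounded 4 mm; on top a black grip bar 20 (x) x 44 (y) mm, from 20 to 50 mm above the underside. Origin: centre of the underside, z up. Fits either way round, x along the box's x, 2 mm play. Meets the catches 14 mm above the seat; takes about 10 N, then the force drops and it goes home.
- cassette_grip (a point): Point in the cassette's grip bar, on its axis, 40 mm above the cassette's underside.
- knife: Putty knife lying flat, 180 mm long, 0.12 kg. Origin: on the underside of the handle, close to the balance point; x points along the knife to the blade's edge, z up. Wooden handle from x = -75 to 22 mm, 24 mm wide (y) and 24 mm thick (z 0 to 24); brass collar to 30 mm; steel blade from x = 30 to 105 mm, 38 mm wide, 2.5 mm thick, its middle 12 mm above the underside.
- knife_tip (a point): Middle of the blade's front edge, 105 mm ahead of the knife's origin and 12 mm above its underside.
- tub: Bystander: closed white filler tub, 72 mm across, 60 mm high. Origin: centre of the underside.
- tin: Bystander: closed steel tin with a green band, 70 mm across, 75 mm high. Origin: centre of the underside.
- sandblock: Bystander: cork sanding block, 90 x 60 x 30 mm. Origin: centre of the underside.
Not all that is in view belongs to the job. Leave any yellow look-alike of the cassette alone.

How it is judged:
By the outcome, as a careful person would: the job done as asked, in the order asked, and still so for the second after the job is handed in, while the arm keeps its last pose, push and grip.
It also fails if it takes over 72 s, if anything falls off the work surface, if the arm or the gripper's body presses on something with over 40 N, if the wrist force passes 120 N, or if a joint passes its speed limit or range.

### The arm

A 6-joint arm with a two-finger parallel gripper is mounted at the origin on the work surface. World frame = base frame: x ahead of the robot, y to its left, z up, the work surface at z = 0. Lengths are in mm, angles in rad, forces in N, time in s.
With the tool pointing down it reaches from about 400 to 925 mm from the base axis. Payload 12.5 kg.
Tool frame: the origin (TCP) lies on the mounting face of the last link; the fingertips stand 190 mm ahead of it and the grasp point (between the pads) lies 171 mm ahead of it (env.grasp_offset is the distance from the TCP to the grasp point, in mm); z points along the fingers, y is the direction in which the jaws open and shut (so a half turn about z gives the same grasp; the last joint's range is limited). The gripper opens to 95 mm and grips with 3 to 60 N. Pads are 20 mm wide; open, the fingers measure 119 mm over their backs; the gripper's body (75 mm by 180 mm) begins 59 mm behind the grasp point.
Start: joints at [-1.437, 0.491, 1.559, -0, 1.092, -0.106], TCP at [148.463, -607.111, 404.761] pointing down, gripper open.
Joint ranges: [-3.1, 3.1], [-0.84, 2.19], [0.05, 2.79], [-1.13, 4.28], [0.06, 2.93], [-2.69, 2.69]. Speed limits (rad/s): [2.22, 2.22, 2.79, 3.14, 3.14, 3.14].

### API

Orientations are given as [roll, pitch, yaw] about the fixed x, y, z axes, in that order (R = Rz(yaw) Ry(pitch) Rx(roll)).
In Python, from cell import env, viewer gives the robot as it stands.
- The arm moves only by the tool play_rows, never from a script. Its argument "increments" is a list of rows, each an object of numbers: "dx", "dy", "dz": the shift along the tool's x, y, z in mm; "rx", "ry", "rz": the turn, a rotation vector about the tool's x, y, z in units of 6 degrees (1.0 is 6 degrees). A call has 1 to 8 rows; each row is the pose to reach, as a shift and turn from the pose measured when the call began, along the tool's axes at that moment; what a row does not reach only later rows make up. A row lasts 1/12 s, in which the tool goes at most 41.7 mm and 7.16 degrees, less where a joint would pass 70% of its speed; a pose out of reach is approached as far as the arm can. A call with a gripper value outside its range is refused whole. "fingers" is the opening, from 0 (shut) to 1 (fully open), set as the call begins (left out, the last holds). The fingers move at their own pace and stop on an object; the grip force is fixed at half the most. Time passes only in rows, so rows that repeat a pose let the fingers close. It gives the time, the measured TCP pose, the force and the opening at its end, in the units of the state.
- env.state(): the state, without advancing time (a new reading comes with each control period).
- viewer.read_camera(name): name is "scene" or "top" or "wrist"; returns a dict with "image" (400x640x3 uint8, red, green, blue), "fx", "fy", "cx", "cy" (pixels), "rvec" (rotation vector, rad) and "tvec" (3), from world to camera coordinates, as OpenCV has them. Camera axes: x right, y down, z forward; pixel columns grow to the right and rows downward; lengths in mm; the calibration is good to about 2 mm. A picture is of the moment at which its call begins. There is no depth.
- env.job_done(): hands the job in, once; it reports no verdict.
The state is a dict: "t": time; "joints": joint angles; "qvel": joint speeds; "tau": joint torques, N m; "eef_pos": TCP position; "tcp_rot": TCP orientation; "ft_force": force on the tool from outside, world axes, zero at the start; "moment": the same for the moment, N m; "opening": opening from 0.0 (shut) to 1.0 (fully open).
Only numpy, scipy, OpenCV 4.12 (cv2) and the standard library are available. Lean on these libraries where they do the work, as an engineer would, in place of code of your own. Each camera call takes 0.05 s, during which the arm holds its last target.

## Working session

There is one attempt and no reset: what is moved stays moved. The work goes in short steps, Python scripts to look and compute and a tool call to move; the robot and the scene stay as the last step left them, time stands still between calls to the robot, and variables do not carry over. Pictures are saved under pics/ and viewed, and the job is handed in when it is done.

Besides the shell and the picture viewer there is one more tool, called after "Emit:" by a JSON object that holds its "fn" and its "kwargs". play_rows: Moves the arm, as the interface text tells. Its arguments: {"type":"object","properties":{"increments":{"type":"array","items":{"type":"object","properties":{"dx":{"type":"number"},"dy":{"type":"number"},"dz":{"type":"number"},"rx":{"type":"number"},"ry":{"type":"number"},"rz":{"type":"number"}}}},"fingers":{"type":"number"}},"required":["increments"]}

```bash
ls; mkdir -p pics; python3 - <<'E'
from cell import env, viewer
import cv2
print(env.state(), env.grasp_offset)
for n in ["scene","top","wrist"]:
    d=viewer.read_camera(n); cv2.imwrite(f"pics/{n}0.png",d["image"][:,:,::-1]); print(n,d["fx"],d["fy"],d["cx"],d["cy"],d["rvec"],d["tvec"])
E
```

```text
pics
{'t': 0.0, 'joints': array([-1.43660078e+00,  4.91566734e-01,  1.55943127e+00,  3.19362457e-06,
        1.09169157e+00, -1.05575639e-01]), 'qvel': array([ 2.35679861e-03, -1.30890607e-03,  1.82385828e-03, -5.01490500e-04,
       -2.50029213e-04,  2.21852366e-05]), 'tau': array([ 3.94474497e-03, -6.12643290e+01, -2.58180660e+01,  6.93969755e-02,
        4.83018591e-02, -1.09480895e-04]), 'eef_pos': array([ 148.45892594, -607.08601406,  404.16343536]), 'tcp_rot': array([-3.14050215e+00, -1.18409074e-04,  2.39769650e-01]), 'ft_force': array([-0.22048295, -0.08995327,  0.43351987]), 'moment': array([ 0.04321713, -0.05131542, -0.00818404]), 'opening': 1.0008809685877302} 171.3
scene 427.99338034387193 427.99338034387193 324.13782288747615 197.6243627435914 [ 2.42510233  0.848787   -0.23685548] [-460.68407767 -232.851514   1354.50635616]
top 390.4725360035131 390.4725360035131 323.4717641187198 196.81833629451916 [ 2.1462255  -2.20347353  0.12363502] [  43.43891149  567.344135   1211.04698773]
wrist 317.20863594489003 317.20863594489003 316.76421159437274 198.00236355738394 [-2.28863018  1.79516762  0.25670722] [-624.54399955  -30.3820223   391.44018252]
```

View pics/scene0.png

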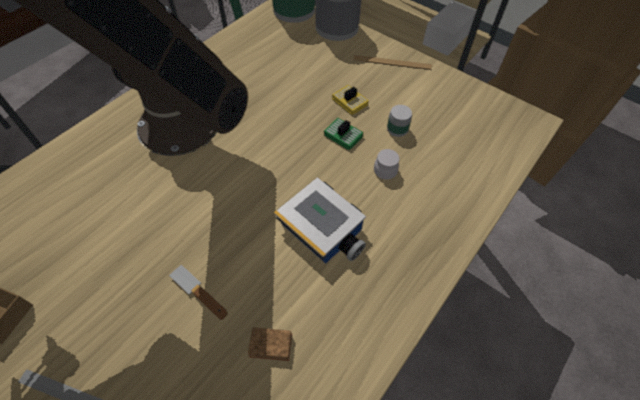

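View pics/top0.png

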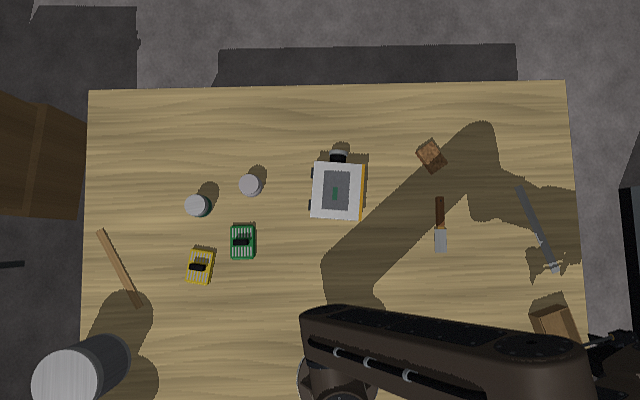

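View pics/wrist0.png

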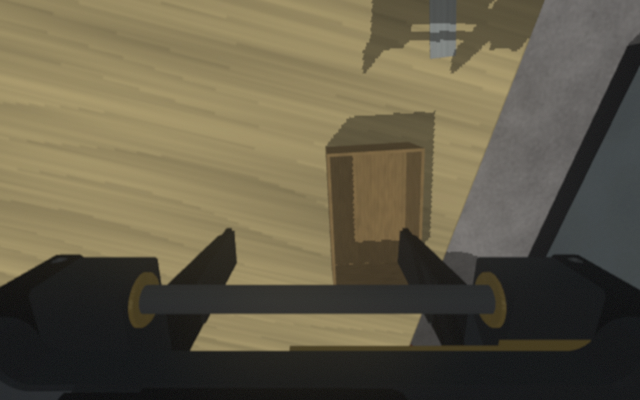

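```bash
cat > h.py <<'E'
from cell import env, viewer
import cv2, numpy as np
from scipy.spatial.transform import Rotation as Ro
def cam(n,save=None):
    d=viewer.read_camera(n)
    if save: cv2.imwrite(f"pics/{save}.png",d["image"][:,:,::-1])
    return d
def load(d):
    K=np.array([[d["fx"],0,d["cx"]],[0,d["fy"],d["cy"]],[0,0,1]]);R=Ro.from_rotvec(np.ravel(d["rvec"])).as_matrix();return K,R,np.ravel(d["tvec"])
def p2w(d,uv,z):
    K,R,t=load(d);c=-R.T@t;v=R.T@np.linalg.inv(K)@np.array([uv[0],uv[1],1.]);return c+v*(z-c[2])/v[2]
def w2p(d,P):
    K,R,t=load(d);q=K@(R@np.asarray(P,float)+t);return q[:2]/q[2]
def crop(d,x0,y0,x1,y1,f,name):
    im=d["image"][y0:y1,x0:x1,::-1];cv2.imwrite(f"pics/{name}.png",cv2.resize(im,None,fx=f,fy=f,interpolation=cv2.INTER_CUBIC))
E
python3 - <<'E'
from h import *
d=cam("top")
crop(d,300,130,380,240,5,"t_box");crop(d,410,130,470,260,4,"t_knife");crop(d,170,160,280,290,4,"t_cas")
K,R,t=load(d);print(-R.T@t)
for uv,z in [((338,190),70),((440,225),24),((243,241),20),((200,266),20),((250,185),60),((198,205),75),((431,155),30)]: print(uv,p2w(d,uv,z))
s=cam("scene")
crop(s,260,160,380,270,6,"s_box");crop(s,150,250,250,330,6,"s_knife");crop(s,310,75,420,160,6,"s_cas")
K,R,t=load(s);print(-R.T@t)
E
```

```text
[ 442.95135853   45.15903107 1261.80658935]
(338, 190) [584.00012237 -16.17557777  70.        ]
(440, 225) [ 469.36291545 -338.86185574   24.        ]
(243, 241) [435.70618616 285.83828379  20.        ]
(200, 266) [361.56360753 420.54463368  20.        ]
(250, 185) [607.74490135 255.42305392  60.        ]
(198, 205) [548.42169819 410.90433526  75.        ]
(431, 155) [ 694.37117467 -320.82690618   30.        ]
[ 936.00219989 -467.23163234 1003.36015439]
```

View pics/t_box.png

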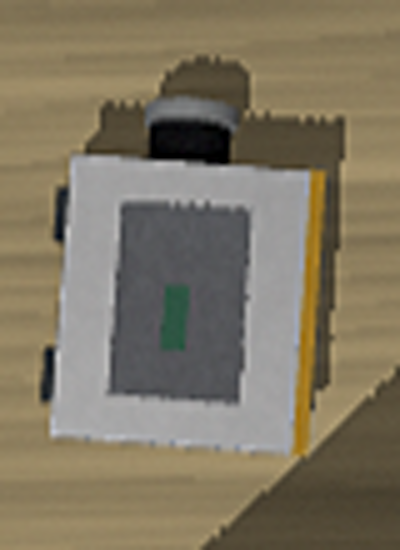

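View pics/t_knife.png

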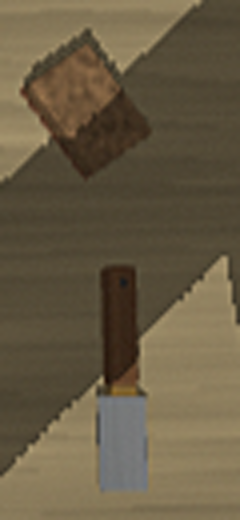

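View pics/t_cas.png

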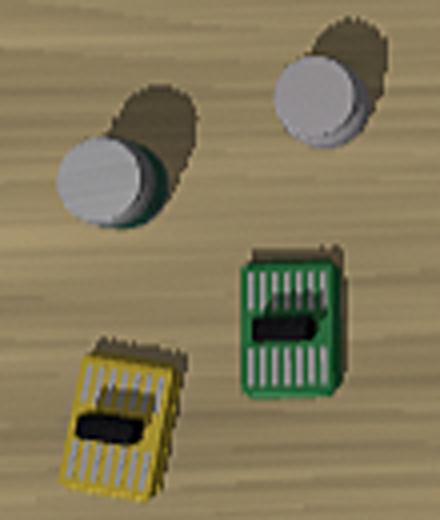

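View pics/s_box.png

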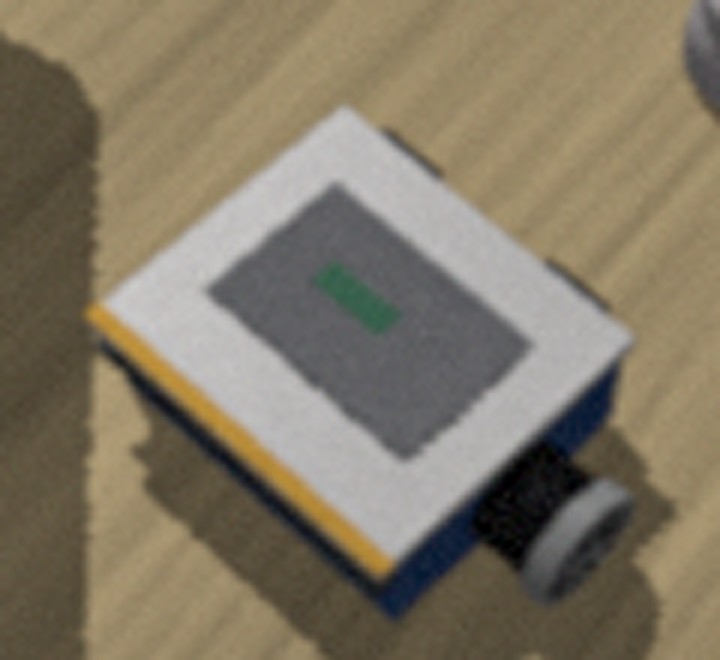

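View pics/s_knife.png

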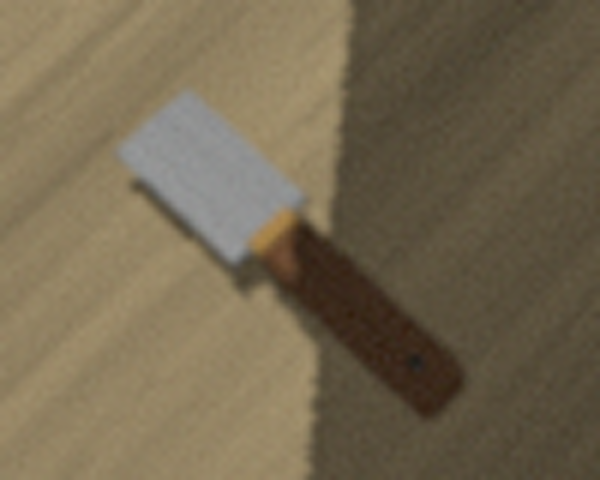

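View pics/s_cas.png

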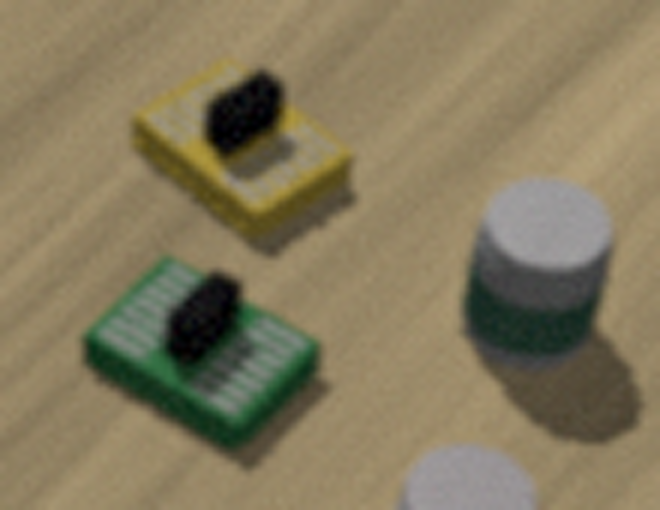

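```bash
cat > fit.py <<'E'
from h import *
from scipy.optimize import least_squares
d=cam("top");s=cam("scene")
T=lambda f,ox,oy:(lambda u,v:((u+.5)/f-.5+ox,(v+.5)/f-.5+oy))
tb=T(5,300,130);sb=T(6,260,160);tk=T(4,410,130);sk=T(6,150,250);tc=T(4,170,160);sc=T(6,310,75)
L=[(d,tb(72,155),(88,74,70)),(d,tb(325,170),(88,-84,70)),(d,tb(305,455),(-88,-84,70)),(d,tb(50,437),(-88,74,70)),
(s,sb(88,308),(-88,-84,70)),(s,sb(388,580),(88,-84,70)),(s,sb(345,107),(-88,74,70)),(s,sb(633,338),(88,74,70))]
k=[(d,tk(98,490),(105,-19,13)),(d,tk(148,490),(105,19,13)),(d,tk(98,395),(30,-19,13)),(d,tk(148,395),(30,19,13)),
(s,sk(118,152),(105,19,13)),(s,sk(188,92),(105,-19,13)),(s,sk(240,263),(30,19,13)),(s,sk(303,203),(30,-19,13)),(d,tk(120,267),(-75,0,22))]
c=[(d,tc(242,262),(55,40,20)),(d,tc(335,264),(55,-40,20)),(d,tc(242,395),(-55,40,20)),(d,tc(333,394),(-55,-40,20)),(d,tc(284,329),(0,0,50)),
(s,sc(87,345),(-55,-40,20)),(s,sc(170,258),(-55,40,20)),(s,sc(320,352),(55,40,20)),(s,sc(235,437),(55,-40,20))]
for n,A,x0 in [("box",L,(580,-16,0)),("knife",k,(469,-339,3.1)),("cas",c,(435,285,0))]:
    def f(p):
        C,S=np.cos(p[2]),np.sin(p[2]);r=[]
        for cm,uv,P in A:
            r+=list(w2p(cm,(p[0]+C*P[0]-S*P[1],p[1]+S*P[0]+C*P[1],P[2]))-uv)
        return r
    q=least_squares(f,x0,loss="soft_l1");print(n,q.x.round(3),np.array(f(q.x)).round(1).reshape(-1,2).tolist())
E
python3 fit.py
```

```text
box [ 5.8402e+02 -8.8860e+00 -9.8000e-02] [[-0.3, -0.4], [0.0, 0.3], [0.5, -0.0], [-0.1, -0.1], [-0.3, 1.3], [-0.9, -0.5], [0.1, -0.6], [1.2, -0.2]]
knife [ 488.018 -342.686    3.113] [[0.7, 0.2], [0.1, 0.2], [0.0, 0.2], [-0.6, 0.3], [-0.2, 0.3], [0.3, -0.4], [-0.5, 0.6], [1.1, -0.7], [0.4, -0.7]]
cas [ 4.34292e+02  2.87959e+02 -2.30000e-02] [[-0.2, -1.1], [1.9, -1.7], [-0.9, 0.8], [1.9, 0.9], [-0.2, -0.3], [-2.9, -1.7], [-0.5, -1.5], [2.3, -0.3], [0.6, 0.7]]
```

```bash
cat >> h.py <<'E'
def inc(pos,yaw,pitch_rv=None):
    s=env.state();R=Ro.from_euler("xyz",s["tcp_rot"]);T=Ro.from_euler("xyz",[np.pi,0,yaw])
    d=R.inv().apply(np.array(pos)-s["eef_pos"]);r=(R.inv()*T).as_rotvec()/np.radians(6)
    print("t",round(s["t"],2),"pos",s["eef_pos"].round(1),"rot",s["tcp_rot"].round(3),"F",s["ft_force"].round(1),"op",round(s["opening"],3));print("d",d.round(1),"r",r.round(2))
E
python3 -c "
from h import *
inc([480,-342.5,330],3.113)"
```

```text
t 0.35 pos [ 148.4 -607.1  404.6] rot [-3.141 -0.     0.24 ] F [ 0.5  0.3 -0.6] op 1.0
d [ 384.9 -178.3   74.7] r [ -0.    -0.   -27.44]
```

Emit:
{"fn": "play_rows", "kwargs": {"increments": [{"dx": 30, "dy": -14, "dz": 5, "rz": -1.15}, {"dx": 60, "dy": -28, "dz": 10, "rz": -2.3}, {"dx": 90, "dy": -42, "dz": 15, "rz": -3.45}, {"dx": 120, "dy": -56, "dz": 20, "rz": -4.6}, {"dx": 150, "dy": -70, "dz": 25, "rz": -5.75}, {"dx": 180, "dy": -84, "dz": 30, "rz": -6.9}, {"dx": 210, "dy": -98, "dz": 35, "rz": -8.05}, {"dx": 240, "dy": -112, "dz": 40, "rz": -9.2}], "fingers": 1}}

```text
invalid input
```

```bash
python3 -c "
from h import *
inc([480,-342.5,330],3.113)"
```

```text
t 0.35 pos [ 148.4 -607.1  404.6] rot [-3.141 -0.     0.24 ] F [ 0.5  0.3 -0.6] op 1.0
d [ 384.9 -178.3   74.7] r [ -0.    -0.   -27.44]
```

Emit:
{"fn": "play_rows", "kwargs": {"increments": [{"dx": 30, "dy": -14, "dz": 5, "rx": 0, "ry": 0, "rz": -1.15}, {"dx": 60, "dy": -28, "dz": 10, "rx": 0, "ry": 0, "rz": -2.3}, {"dx": 90, "dy": -42, "dz": 15, "rx": 0, "ry": 0, "rz": -3.45}, {"dx": 120, "dy": -56, "dz": 20, "rx": 0, "ry": 0, "rz": -4.6}, {"dx": 150, "dy": -70, "dz": 25, "rx": 0, "ry": 0, "rz": -5.75}, {"dx": 180, "dy": -84, "dz": 30, "rx": 0, "ry": 0, "rz": -6.9}, {"dx": 210, "dy": -98, "dz": 35, "rx": 0, "ry": 0, "rz": -8.05}, {"dx": 240, "dy": -112, "dz": 40, "rx": 0, "ry": 0, "rz": -9.2}], "fingers": 1.0}}

```text
t: 1.02
eef_pos: [356.0, -440.1, 364.5]
tcp_rot: [3.141, 0.0, 1.209]
ft_force: [0.5, -0.2, -0.3]
opening: 1.001
```

```bash
python3 -c "
from h import *
inc([480,-342.5,330],3.113)"
```

```text
t 1.02 pos [ 356.  -440.1  364.5] rot [3.141 0.    1.209] F [ 0.5 -0.2 -0.3] op 1.001
d [135.2  81.4  34.5] r [  0.     0.   -18.18]
```

Emit:
{"fn": "play_rows", "kwargs": {"increments": [{"dx": 17, "dy": 10, "dz": 4, "rx": 0, "ry": 0, "rz": -1.15}, {"dx": 34, "dy": 20, "dz": 8, "rx": 0, "ry": 0, "rz": -2.3}, {"dx": 51, "dy": 30, "dz": 12, "rx": 0, "ry": 0, "rz": -3.45}, {"dx": 68, "dy": 40, "dz": 16, "rx": 0, "ry": 0, "rz": -4.6}, {"dx": 85, "dy": 50, "dz": 20, "rx": 0, "ry": 0, "rz": -5.75}, {"dx": 102, "dy": 60, "dz": 25, "rx": 0, "ry": 0, "rz": -6.9}, {"dx": 119, "dy": 70, "dz": 30, "rx": 0, "ry": 0, "rz": -8.05}, {"dx": 135, "dy": 81, "dz": 34, "rx": 0, "ry": 0, "rz": -9.2}]}}

```text
t: 1.68
eef_pos: [480.2, -341.7, 330.2]
tcp_rot: [3.142, -0.0, 2.178]
ft_force: [-0.3, 0.1, 0.6]
opening: 0.997
```

Emit:
{"fn": "play_rows", "kwargs": {"increments": [{"dx": 0, "dy": 0, "dz": 0, "rx": 0, "ry": 0, "rz": -1.15}, {"dx": 0, "dy": 0, "dz": 0, "rx": 0, "ry": 0, "rz": -2.3}, {"dx": 0, "dy": 0, "dz": 0, "rx": 0, "ry": 0, "rz": -3.45}, {"dx": 0, "dy": 0, "dz": 0, "rx": 0, "ry": 0, "rz": -4.6}, {"dx": 0, "dy": 0, "dz": 0, "rx": 0, "ry": 0, "rz": -5.75}, {"dx": 0, "dy": 0, "dz": 0, "rx": 0, "ry": 0, "rz": -6.9}, {"dx": 0, "dy": 0, "dz": 0, "rx": 0, "ry": 0, "rz": -8.05}, {"dx": 0, "dy": 0, "dz": 0, "rx": 0, "ry": 0, "rz": -9.0}]}}

```text
t: 2.35
eef_pos: [480.2, -341.8, 330.3]
tcp_rot: [3.141, -0.0, 3.127]
ft_force: [-0.3, -0.3, -0.2]
opening: 0.998
```

```bash
python3 -c "
from h import *
inc([480,-342.5,193.5],3.113)
d=cam('wrist','w1');print(w2p(d,(480,-342.5,24)))
t=cam('top');crop(t,380,140,500,260,5,'t1')
"
```

```text
t 2.35 pos [ 480.2 -341.8  330.3] rot [ 3.141 -0.     3.127] F [-0.3 -0.3 -0.2] op 0.998
d [  0.2  -0.8 136.8] r [ 0.   -0.    0.14]
[315.32834472 191.94592769]
```

View pics/w1.png

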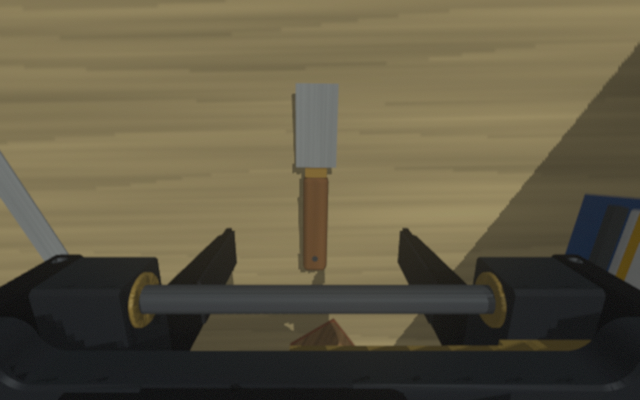

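```bash
python3 -c "
from h import *
d=cam('wrist')
for uv,z in [((297,84),13.2),((338,84),13.2),((296,167),13.2),((336,167),13.2),((316,178),24),((314.5,269),24)]: print(uv,p2w(d,uv,z).round(1))
inc([480,-342.5,193.5],3.113)"
```

```text
(297, 84) [ 384.1 -356.8   13.2]
(338, 84) [ 384.8 -320.7   13.2]
(296, 167) [ 458.1 -360.4   13.2]
(336, 167) [ 458.8 -322.6   13.2]
(316, 178) [ 466.7 -341.6   24. ]
(314.5, 269) [ 560.  -344.9   24. ]
t 2.5 pos [ 480.3 -341.7  330.2] rot [ 3.141 -0.     3.118] F [ 0.1 -0.7  0.2] op 0.998
d [  0.2  -0.8 136.7] r [ 0.   -0.    0.05]
```

Emit:
{"fn": "play_rows", "kwargs": {"increments": [{"dx": 0, "dy": 0, "dz": 30, "rx": 0, "ry": 0, "rz": 0.1}, {"dx": 0, "dy": 0, "dz": 60, "rx": 0, "ry": 0, "rz": 0.1}, {"dx": 0, "dy": 0, "dz": 90, "rx": 0, "ry": 0, "rz": 0.1}, {"dx": 0, "dy": 0, "dz": 115, "rx": 0, "ry": 0, "rz": 0.1}, {"dx": 0, "dy": 0, "dz": 130, "rx": 0, "ry": 0, "rz": 0.1}, {"dx": 0, "dy": 0, "dz": 136.5, "rx": 0, "ry": 0, "rz": 0.1}, {"dx": 0, "dy": 0, "dz": 136.5, "rx": 0, "ry": 0, "rz": 0.1}]}}

```text
t: 3.08
eef_pos: [480.1, -341.6, 192.5]
tcp_rot: [3.14, -0.002, 3.105]
ft_force: [-0.2, -0.2, 0.2]
opening: 1.0
```

Emit:
{"fn": "play_rows", "kwargs": {"increments": [{"dx": 0, "dy": 0, "dz": 0, "rx": 0, "ry": 0, "rz": 0}, {"dx": 0, "dy": 0, "dz": 0, "rx": 0, "ry": 0, "rz": 0}, {"dx": 0, "dy": 0, "dz": 0, "rx": 0, "ry": 0, "rz": 0}, {"dx": 0, "dy": 0, "dz": 0, "rx": 0, "ry": 0, "rz": 0}, {"dx": 0, "dy": 0, "dz": 0, "rx": 0, "ry": 0, "rz": 0}, {"dx": 0, "dy": 0, "dz": 0, "rx": 0, "ry": 0, "rz": 0}, {"dx": 0, "dy": 0, "dz": 0, "rx": 0, "ry": 0, "rz": 0}, {"dx": 0, "dy": 0, "dz": 0, "rx": 0, "ry": 0, "rz": 0}], "fingers": 0.0}}

```text
t: 3.75
eef_pos: [480.1, -341.6, 192.6]
tcp_rot: [3.14, -0.002, 3.105]
ft_force: [0.5, 0.1, -0.2]
opening: 0.496
```

Emit:
{"fn": "play_rows", "kwargs": {"increments": [{"dx": 0, "dy": 0, "dz": 0, "rx": 0, "ry": 0, "rz": 0}, {"dx": 0, "dy": 0, "dz": 0, "rx": 0, "ry": 0, "rz": 0}, {"dx": 0, "dy": 0, "dz": 0, "rx": 0, "ry": 0, "rz": 0}, {"dx": 0, "dy": 0, "dz": 0, "rx": 0, "ry": 0, "rz": 0}, {"dx": 0, "dy": 0, "dz": 0, "rx": 0, "ry": 0, "rz": 0}, {"dx": 0, "dy": 0, "dz": 0, "rx": 0, "ry": 0, "rz": 0}, {"dx": 0, "dy": 0, "dz": 0, "rx": 0, "ry": 0, "rz": 0}]}}

```text
t: 4.33
eef_pos: [480.1, -341.6, 192.6]
tcp_rot: [3.14, -0.002, 3.105]
ft_force: [-0.7, -0.7, -1.3]
opening: 0.252
```

Emit:
{"fn": "play_rows", "kwargs": {"increments": [{"dx": 0, "dy": 0, "dz": -15, "rx": 0, "ry": 0, "rz": 0}, {"dx": 0, "dy": 0, "dz": -40, "rx": 0, "ry": 0, "rz": 0}, {"dx": 0, "dy": 0, "dz": -65, "rx": 0, "ry": 0, "rz": 0}, {"dx": 0, "dy": 0, "dz": -80, "rx": 0, "ry": 0, "rz": 0}, {"dx": 0, "dy": 0, "dz": -80, "rx": 0, "ry": 0, "rz": 0}]}}

```text
t: 4.75
eef_pos: [480.6, -342.0, 275.5]
tcp_rot: [-3.14, 0.002, 3.105]
ft_force: [0.5, 0.0, -1.6]
opening: 0.25
```

```bash
python3 -c "
from h import *
c,s=np.cos(-.098),np.sin(-.098)
# knife tip at box y=-110 ; tcp is 105-8.7 behind tip
y=-115-96.5
inc([584-s*y,-8.9+c*y,193.5+43],1.473)
d=cam('wrist','w2')"
```

```text
t 4.75 pos [ 480.6 -342.   275.5] rot [-3.140e+00  2.000e-03  3.105e+00] F [ 0.5  0.  -1.6] op 0.25
d [-78.1 125.6  39. ] r [ 0.    0.02 15.59]
```

View pics/w2.png

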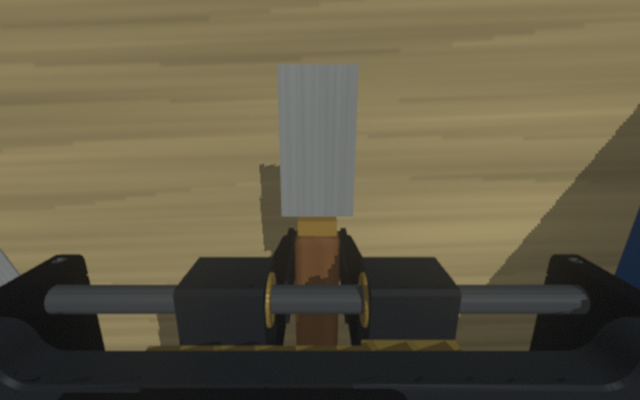

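```bash
python3 -c "
from h import *
d=cam('wrist');s=env.state();R=Ro.from_euler('xyz',s['tcp_rot'])
for zz in (179,):
  for x in (105,30):
    for y in (-19,19): print(x,y,w2p(d,s['eef_pos']+R.apply((x-8.7,y,zz))).round(1))
"
```

```text
105 -19 [275.8  62.5]
105 19 [357.3  62.5]
30 -19 [280.8 214.6]
30 19 [352.2 214.6]
```

Emit:
{"fn": "play_rows", "kwargs": {"increments": [{"dx": -8, "dy": 13, "dz": 0, "rx": 0, "ry": 0, "rz": 1.1}, {"dx": -16, "dy": 26, "dz": 0, "rx": 0, "ry": 0, "rz": 2.2}, {"dx": -24, "dy": 39, "dz": 0, "rx": 0, "ry": 0, "rz": 3.3}, {"dx": -32, "dy": 52, "dz": 0, "rx": 0, "ry": 0, "rz": 4.4}, {"dx": -40, "dy": 65, "dz": 0, "rx": 0, "ry": 0, "rz": 5.5}, {"dx": -48, "dy": 78, "dz": 0, "rx": 0, "ry": 0, "rz": 6.6}, {"dx": -56, "dy": 91, "dz": 0, "rx": 0, "ry": 0, "rz": 7.7}, {"dx": -64, "dy": 104, "dz": 0, "rx": 0, "ry": 0, "rz": 8.8}]}}

```text
t: 5.52
eef_pos: [548.0, -239.3, 270.7]
tcp_rot: [-3.14, -0.004, 2.178]
ft_force: [-0.5, 0.4, -1.5]
opening: 0.25
```

```bash
python3 -c "
from h import *
c,s=np.cos(-.098),np.sin(-.098)
y=-115-96.5
inc([584-s*y,-8.9+c*y,235.6],1.473)"
```

```text
t 5.52 pos [ 548.  -239.3  270.7] rot [-3.14  -0.004  2.178] F [-0.5  0.4 -1.5] op 0.25
d [ 7.4 24.  35.1] r [-0.03 -0.03  6.73]
```

Emit:
{"fn": "play_rows", "kwargs": {"increments": [{"dx": 0, "dy": 8, "dz": 0, "rx": 0, "ry": 0, "rz": 1.1}, {"dx": 2, "dy": 16, "dz": 0, "rx": 0, "ry": 0, "rz": 2.2}, {"dx": 4, "dy": 24, "dz": 0, "rx": 0, "ry": 0, "rz": 3.3}, {"dx": 6, "dy": 24, "dz": 5, "rx": 0, "ry": 0, "rz": 4.4}, {"dx": 7.4, "dy": 24, "dz": 13, "rx": 0, "ry": 0, "rz": 5.5}, {"dx": 7.4, "dy": 24, "dz": 24, "rx": 0, "ry": 0, "rz": 6.73}, {"dx": 7.4, "dy": 24, "dz": 35, "rx": 0, "ry": 0, "rz": 6.73}, {"dx": 7.4, "dy": 24, "dz": 35, "rx": 0, "ry": 0, "rz": 6.73}]}}

```text
t: 6.18
eef_pos: [562.8, -219.1, 232.4]
tcp_rot: [-3.133, -0.004, 1.477]
ft_force: [-0.9, -0.4, -1.7]
opening: 0.249
```

```bash
python3 -c "
from h import *
c,s=np.cos(-.098),np.sin(-.098)
y=-79-96.5
inc([584-s*y,-8.9+c*y,235.6],1.473)
d=cam('wrist','w3'); s=cam('scene');crop(s,240,150,390,280,5,'s3');t=cam('top');crop(t,300,130,440,240,5,'t3')"
```

```text
t 6.18 pos [ 562.8 -219.1  232.4] rot [-3.133 -0.004  1.477] F [-0.9 -0.4 -1.7] op 0.249
d [35.8  0.7 -3. ] r [-0.08 -0.04  0.04]
```

View pics/w3.png

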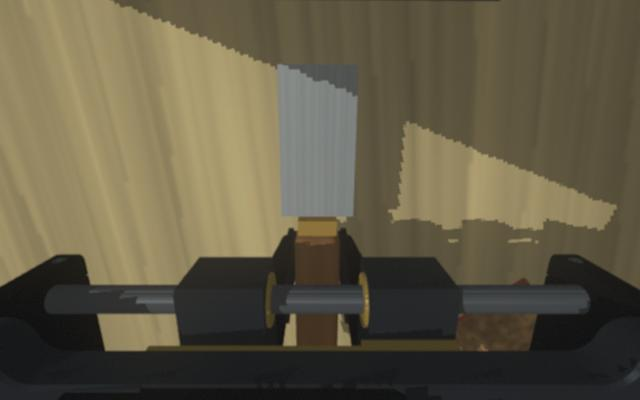

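View pics/s3.png

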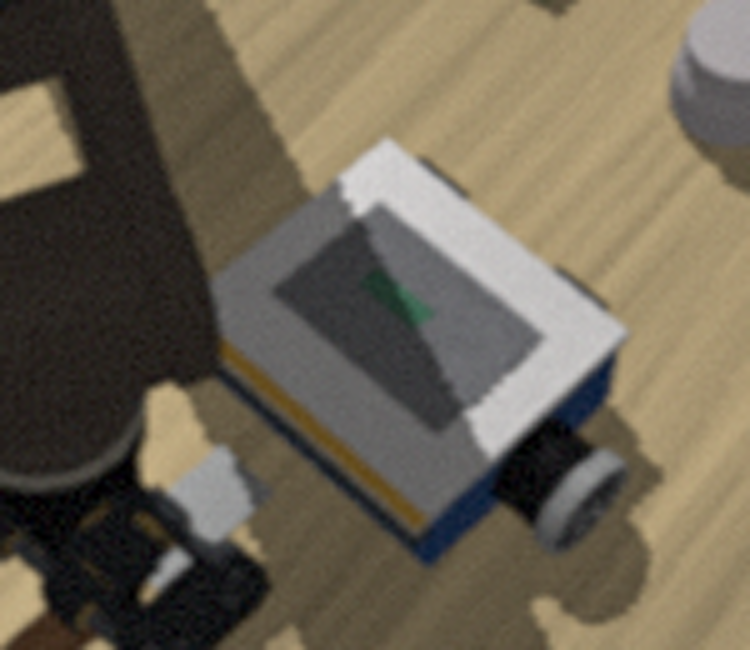

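View pics/t3.png

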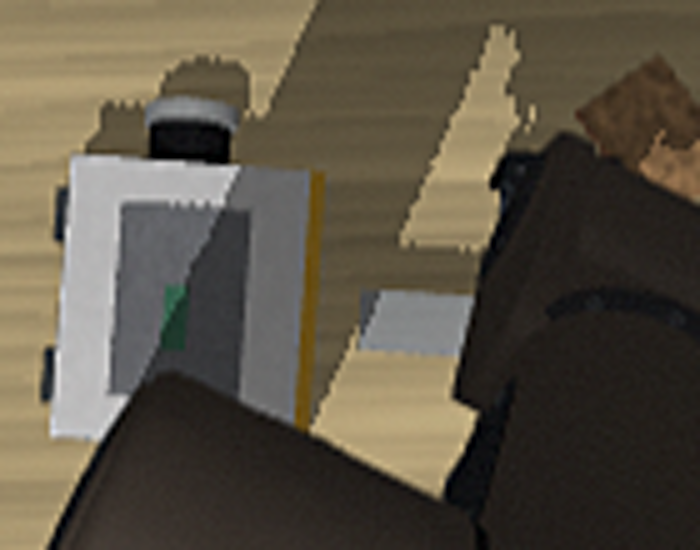

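Emit:
{"fn": "play_rows", "kwargs": {"increments": [{"dx": 0, "dy": 0.7, "dz": -3, "rx": -0.08, "ry": -0.04, "rz": 0}, {"dx": 8, "dy": 0.7, "dz": -3, "rx": -0.08, "ry": -0.04, "rz": 0}, {"dx": 16, "dy": 0.7, "dz": -3, "rx": -0.08, "ry": -0.04, "rz": 0}, {"dx": 24, "dy": 0.7, "dz": -3, "rx": -0.08, "ry": -0.04, "rz": 0}, {"dx": 30, "dy": 0.7, "dz": -3, "rx": -0.08, "ry": -0.04, "rz": 0}, {"dx": 34, "dy": 0.7, "dz": -3, "rx": -0.08, "ry": -0.04, "rz": 0}, {"dx": 36, "dy": 0.7, "dz": -3, "rx": -0.08, "ry": -0.04, "rz": 0}, {"dx": 36, "dy": 0.7, "dz": -3, "rx": -0.08, "ry": -0.04, "rz": 0}]}}

```text
t: 7.0
eef_pos: [567.6, -183.1, 238.4]
tcp_rot: [3.138, 0.002, 1.477]
ft_force: [-0.0, 0.9, -0.8]
opening: 0.255
```

```bash
python3 -c "
from h import *
c,s=np.cos(-.098),np.sin(-.098)
y=-79-96.5
inc([584-s*y,-8.9+c*y,235.6],1.473)
d=cam('wrist','w3'); s=cam('scene');crop(s,240,150,390,280,5,'s4');t=cam('top');crop(t,300,130,440,240,5,'t4')"
```

```text
t 7.0 pos [ 567.6 -183.1  238.4] rot [3.138e+00 2.000e-03 1.477e+00] F [-0.   0.9 -0.8] op 0.255
d [-0.5 -0.7  2.8] r [0.04 0.01 0.04]
```

View pics/s4.png

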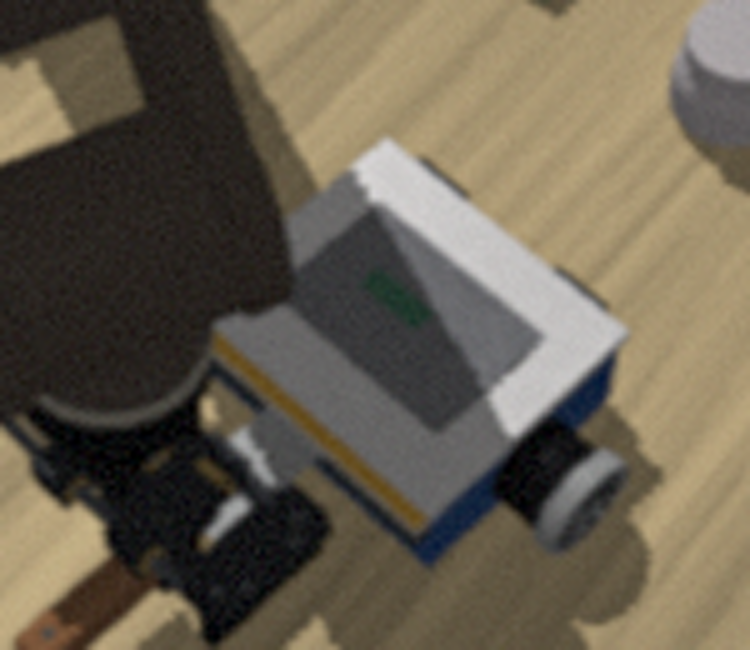

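View pics/w3.png

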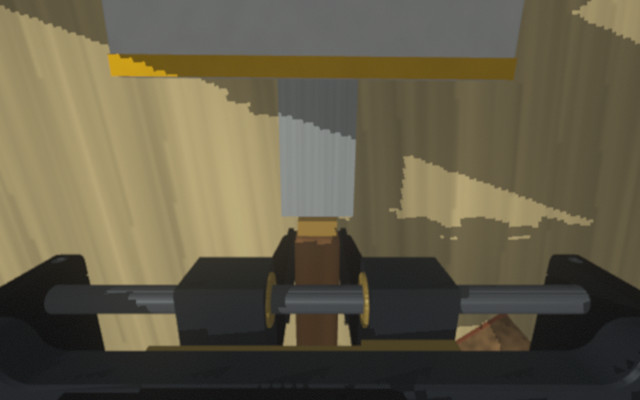

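Emit:
{"fn": "play_rows", "kwargs": {"increments": [{"dx": 3, "dy": 0, "dz": 0, "rx": 0, "ry": 0, "rz": 0}, {"dx": 3, "dy": 0, "dz": -3, "rx": 0, "ry": 0, "rz": 0}, {"dx": 3.2, "dy": 0, "dz": -12, "rx": 0, "ry": 0, "rz": 0}, {"dx": 4, "dy": 0, "dz": -20, "rx": 0, "ry": 0, "rz": 0}, {"dx": 5.3, "dy": 0, "dz": -29, "rx": 0, "ry": 0, "rz": 0}, {"dx": 5.3, "dy": 0, "dz": -29, "rx": 0, "ry": 0, "rz": 0}]}}

```text
t: 7.65
eef_pos: [568.1, -178.4, 269.6]
tcp_rot: [3.135, 0.002, 1.476]
ft_force: [0.0, 0.0, -1.7]
opening: 0.247
```

```bash
cat > arc.py <<'E'
from h import *
def run():
    s=env.state();R=Ro.from_euler('xyz',s['tcp_rot'])
    B=Ro.from_euler('z',-.098)
    tip=B.inv().apply(s['eef_pos']+R.apply((96.5,0,180.6))-[584,-8.9,0])
    th=np.arctan2(tip[2]+1.2-62,70-tip[1]);r=np.hypot(tip[2]+1.2-62,70-tip[1])
    print('tip in box',tip.round(1),'theta',th.round(3),'r',r.round(1),'t',s['t'],s['ft_force'].round(1),s['moment'].round(2),s['tcp_rot'].round(3))
    for a in np.arange(.06,.49,.06)+th:
        y=70-145.5*np.cos(a);z=62+145.5*np.sin(a)-1.2
        d=R.inv().apply(B.apply([tip[0],y,z])-B.apply(tip));print(a.round(2),d.round(1))
run()
E
python3 arc.py; python3 -c "
from h import *
cam('wrist','w5')
s=cam('scene');crop(s,220,130,390,280,5,'s5')"
```

```text
tip in box [  1.6 -74.2  88.7] theta 0.191 r 146.9 t 7.65 [ 0.   0.  -1.7] [-0.   -0.09 -0.05] [3.135e+00 2.000e-03 1.476e+00]
0.25 [ 3.3  0.1 -8.3]
0.31 [  5.7   0.1 -16.6]
0.37 [  8.6   0.2 -24.9]
0.43 [ 12.    0.2 -32.9]
0.49 [ 15.8   0.3 -40.8]
0.55 [ 20.2   0.4 -48.3]
0.61 [ 24.9   0.4 -55.6]
0.67 [ 30.1   0.5 -62.6]
```

View pics/w5.png

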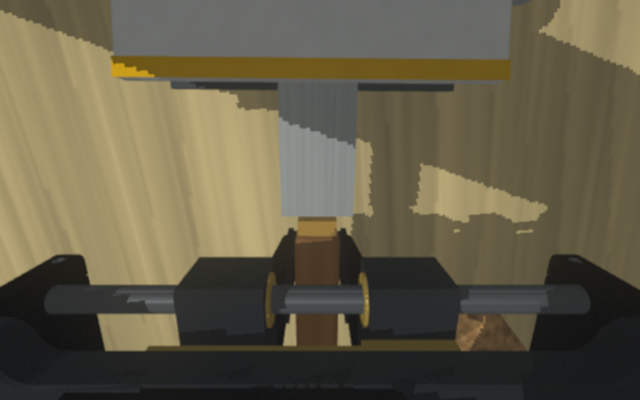

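View pics/s5.png

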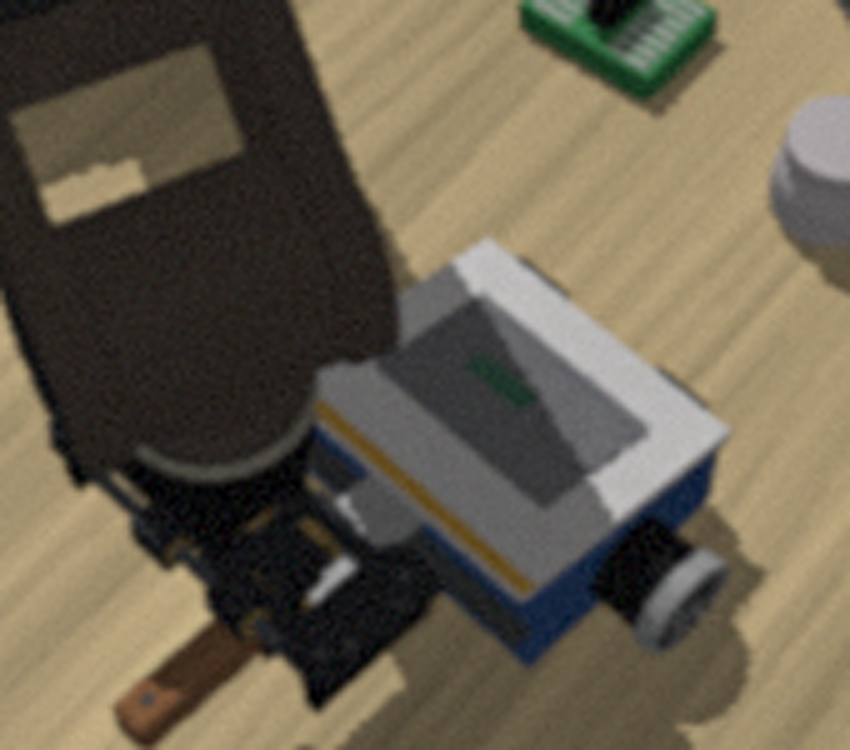

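Emit:
{"fn": "play_rows", "kwargs": {"increments": [{"dx": 3.3, "dy": 0, "dz": -8, "rx": 0, "ry": 0, "rz": 0}, {"dx": 5.7, "dy": 0, "dz": -16.5, "rx": 0, "ry": 0, "rz": 0}, {"dx": 8.6, "dy": 0, "dz": -25, "rx": 0, "ry": 0, "rz": 0}, {"dx": 12, "dy": 0, "dz": -33, "rx": 0, "ry": 0, "rz": 0}, {"dx": 16, "dy": 0, "dz": -41, "rx": 0, "ry": 0, "rz": 0}, {"dx": 20, "dy": 0, "dz": -48, "rx": 0, "ry": 0, "rz": 0}, {"dx": 25, "dy": 0, "dz": -55.5, "rx": 0, "ry": 0, "rz": 0}, {"dx": 30, "dy": 0, "dz": -62.5, "rx": 0, "ry": 0, "rz": 0}]}}

```text
t: 8.42
eef_pos: [570.5, -148.0, 331.6]
tcp_rot: [3.136, 0.002, 1.476]
ft_force: [-0.5, -1.4, -3.0]
opening: 0.248
```

```bash
python3 arc.py
```

```text
tip in box [  1.  -43.7 150.7] theta 0.669 r 145.0 t 8.4167 [-0.5 -1.4 -3. ] [-0.34 -0.04 -0.03] [3.136e+00 2.000e-03 1.476e+00]
0.73 [ 5.2  0.1 -7. ]
0.79 [ 11.2   0.1 -13.4]
0.85 [ 17.5   0.2 -19.4]
0.91 [ 24.2   0.2 -24.9]
0.97 [ 31.3   0.3 -30.1]
1.03 [ 38.6   0.3 -34.8]
1.09 [ 46.2   0.4 -39.1]
1.15 [ 54.1   0.4 -43. ]
```

Emit:
{"fn": "play_rows", "kwargs": {"increments": [{"dx": 5.2, "dy": 0, "dz": -7, "rx": 0, "ry": 0, "rz": 0}, {"dx": 11, "dy": 0, "dz": -13.5, "rx": 0, "ry": 0, "rz": 0}, {"dx": 17.5, "dy": 0, "dz": -19.5, "rx": 0, "ry": 0, "rz": 0}, {"dx": 24, "dy": 0, "dz": -25, "rx": 0, "ry": 0, "rz": 0}, {"dx": 31, "dy": 0, "dz": -30, "rx": 0, "ry": 0, "rz": 0}, {"dx": 38.5, "dy": 0, "dz": -35, "rx": 0, "ry": 0, "rz": 0}, {"dx": 46, "dy": 0, "dz": -39, "rx": 0, "ry": 0, "rz": 0}, {"dx": 54, "dy": 0, "dz": -43, "rx": 0, "ry": 0, "rz": 0}]}}

```text
t: 9.08
eef_pos: [575.5, -93.4, 374.9]
tcp_rot: [3.135, 0.002, 1.476]
ft_force: [0.3, -1.2, -2.1]
opening: 0.251
```

```bash
python3 arc.py;python3 -c "
from h import *
cam('wrist','w6')
s=cam('scene');crop(s,220,100,390,280,4,'s6')"
```

```text
tip in box [  0.6  11.2 194.1] theta 1.155 r 145.7 t 9.0833 [ 0.3 -1.2 -2.1] [-0.36 -0.19 -0.05] [3.135e+00 2.000e-03 1.476e+00]
1.22 [ 8.2  0.  -3.1]
1.28 [16.4  0.1 -5.9]
1.34 [24.8  0.1 -8.3]
1.4 [ 33.4   0.2 -10.1]
1.46 [ 42.    0.2 -11.3]
1.52 [ 50.7   0.2 -12.1]
1.58 [ 59.4   0.3 -12.4]
1.64 [ 68.2   0.3 -12.1]
```

View pics/w6.png

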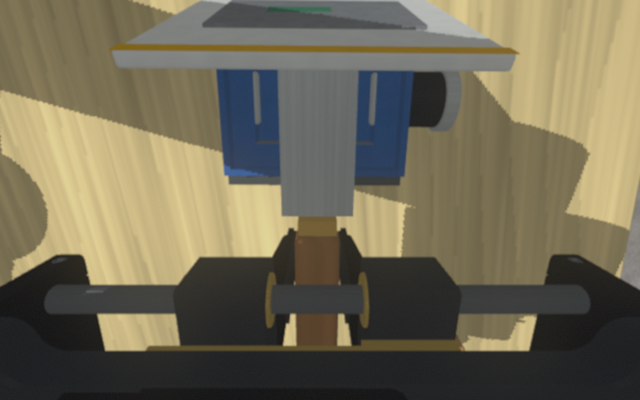

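View pics/s6.png

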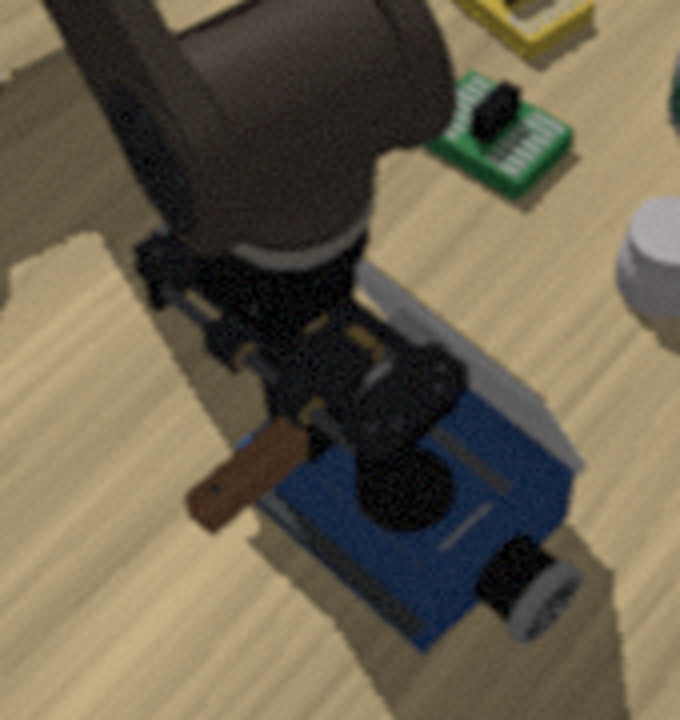

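Emit:
{"fn": "play_rows", "kwargs": {"increments": [{"dx": 8, "dy": 0, "dz": -3, "rx": 0, "ry": 0, "rz": 0}, {"dx": 16.5, "dy": 0, "dz": -5, "rx": 0, "ry": 0, "rz": 0}, {"dx": 25, "dy": 0, "dz": -7, "rx": 0, "ry": 0, "rz": 0}, {"dx": 33.5, "dy": 0, "dz": -9, "rx": 0, "ry": 0, "rz": 0}, {"dx": 42, "dy": 0, "dz": -10, "rx": 0, "ry": 0, "rz": 0}, {"dx": 50.5, "dy": 0, "dz": -10, "rx": 0, "ry": 0, "rz": 0}, {"dx": 59.5, "dy": 0, "dz": -10, "rx": 0, "ry": 0, "rz": 0}, {"dx": 68, "dy": 0, "dz": -9, "rx": 0, "ry": 0, "rz": 0}]}}

```text
t: 9.85
eef_pos: [581.8, -24.1, 384.1]
tcp_rot: [3.135, 0.002, 1.477]
ft_force: [0.3, -0.8, 0.5]
opening: 0.253
```

```bash
python3 arc.py
```

```text
tip in box [1.000e-01 8.080e+01 2.033e+02] theta 1.646 r 142.9 t 9.85 [ 0.3 -0.8  0.5] [-0.2  -0.14 -0.06] [3.135e+00 2.000e-03 1.477e+00]
1.71 [ 8.9  0.1 -1.7]
1.77 [17.5  0.1 -0.3]
1.83 [26.   0.1  1.7]
1.89 [34.4  0.1  4.1]
1.95 [42.6  0.2  7. ]
2.01 [50.6  0.2 10.5]
2.07 [58.4  0.2 14.4]
2.13 [66.   0.2 18.7]
```

Emit:
{"fn": "play_rows", "kwargs": {"increments": [{"dx": 6, "dy": 0, "dz": 0, "rx": 0, "ry": 0, "rz": 0}, {"dx": 12, "dy": 0, "dz": 0, "rx": 0, "ry": 0, "rz": 0}, {"dx": 18, "dy": 0, "dz": 1, "rx": 0, "ry": 0, "rz": 0}, {"dx": 22, "dy": 0, "dz": 1, "rx": 0, "ry": 0, "rz": 0}, {"dx": 22, "dy": 0, "dz": 1, "rx": 0, "ry": 0, "rz": 0}]}}

```text
t: 10.27
eef_pos: [583.9, -1.5, 382.9]
tcp_rot: [3.135, 0.002, 1.478]
ft_force: [0.1, -0.5, -0.5]
opening: 0.252
```

```bash
python3 arc.py|head -1;python3 -c "
from h import *
cam('wrist','w7')
s=cam('scene');crop(s,220,100,390,280,4,'s7');t=cam('top');crop(t,260,130,420,250,5,'t7')"
```

```text
tip in box [-1.000e-01  1.036e+02  2.021e+02] theta 1.804 r 145.2 t 10.2667 [ 0.1 -0.5 -0.5] [-0.03 -0.05 -0.09] [3.135e+00 2.000e-03 1.478e+00]
```

View pics/w7.png

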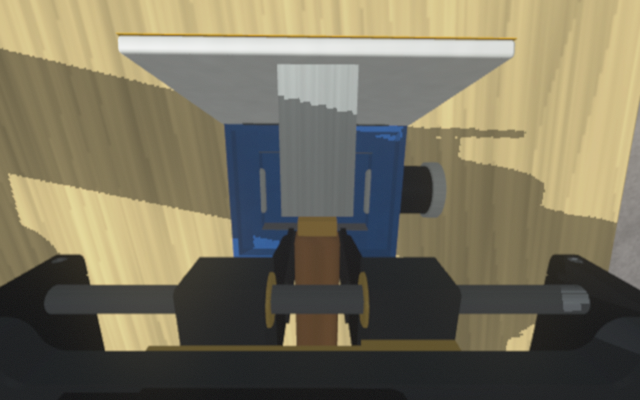

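View pics/s7.png

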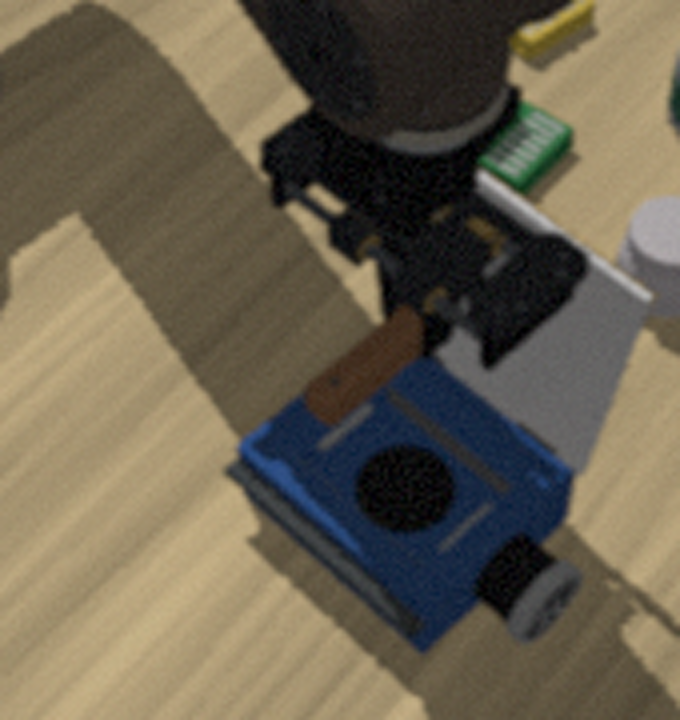

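Emit:
{"fn": "play_rows", "kwargs": {"increments": [{"dx": -20, "dy": 0, "dz": 0, "rx": 0, "ry": 0, "rz": 0}, {"dx": -60, "dy": -5, "dz": 0, "rx": 0, "ry": 0, "rz": 0}, {"dx": -100, "dy": -10, "dz": 0, "rx": 0, "ry": 0, "rz": 0}, {"dx": -140, "dy": -15, "dz": 0, "rx": 0, "ry": 0, "rz": 0}, {"dx": -180, "dy": -20, "dz": 0, "rx": 0, "ry": 0, "rz": 0}, {"dx": -220, "dy": -25, "dz": 20, "rx": 0, "ry": 0, "rz": 0}, {"dx": -255, "dy": -30, "dz": 40, "rx": 0, "ry": 0, "rz": 0}, {"dx": -290, "dy": -30, "dz": 60, "rx": 0, "ry": 0, "rz": 0}]}}

```text
t: 11.08
eef_pos: [526.2, -289.6, 323.6]
tcp_rot: [3.134, 0.002, 1.477]
ft_force: [1.2, 0.2, -1.0]
opening: 0.253
```

```bash
python3 -c "
from h import *
inc([525,-320,194.5],1.476)"
```

```text
t 11.08 pos [ 526.2 -289.6  323.6] rot [3.134e+00 2.000e-03 1.477e+00] F [ 1.2  0.2 -1. ] op 0.253
d [-30.1   0.7 129.2] r [0.07 0.02 0.01]
```

Emit:
{"fn": "play_rows", "kwargs": {"increments": [{"dx": -15, "dy": 0, "dz": 25, "rx": 0.07, "ry": 0, "rz": 0}, {"dx": -30, "dy": 0, "dz": 55, "rx": 0.07, "ry": 0, "rz": 0}, {"dx": -30, "dy": 0, "dz": 85, "rx": 0.07, "ry": 0, "rz": 0}, {"dx": -30, "dy": 0, "dz": 105, "rx": 0.07, "ry": 0, "rz": 0}, {"dx": -30, "dy": 0, "dz": 115, "rx": 0.07, "ry": 0, "rz": 0}, {"dx": -30, "dy": 0, "dz": 120, "rx": 0.07, "ry": 0, "rz": 0}, {"dx": -30, "dy": 0, "dz": 120, "rx": 0.07, "ry": 0, "rz": 0}]}}

```text
t: 11.67
eef_pos: [524.3, -319.9, 203.4]
tcp_rot: [-3.141, 0.002, 1.476]
ft_force: [-0.6, 0.7, -1.3]
opening: 0.254
```

```bash
python3 -c "
from h import *
inc([525,-320,193.5],1.476)
d=cam('wrist','w8')"
```

```text
t 11.67 pos [ 524.3 -319.9  203.4] rot [-3.141e+00  2.000e-03  1.476e+00] F [-0.6  0.7 -1.3] op 0.254
d [0.  0.7 9.9] r [-0.    0.02  0.  ]
```

View pics/w8.png

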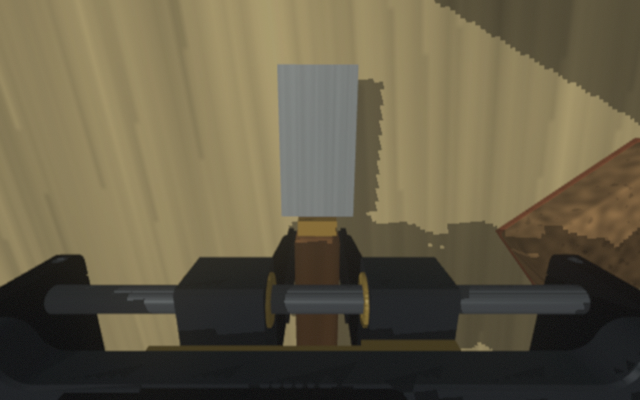

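Emit:
{"fn": "play_rows", "kwargs": {"increments": [{"dx": 0, "dy": 0, "dz": 5, "rx": 0, "ry": 0, "rz": 0}, {"dx": 0, "dy": 0, "dz": 8, "rx": 0, "ry": 0, "rz": 0}, {"dx": 0, "dy": 0, "dz": 10, "rx": 0, "ry": 0, "rz": 0}, {"dx": 0, "dy": 0, "dz": 10, "rx": 0, "ry": 0, "rz": 0}]}}

```text
t: 12.05
eef_pos: [524.5, -319.8, 194.4]
tcp_rot: [3.141, 0.003, 1.477]
ft_force: [0.2, 0.7, -1.2]
opening: 0.252
```

```bash
python3 -c "
from h import *
inc([525,-320,192.6],1.476)
d=cam('wrist');print(p2w(d,(498,232),30))"
```

```text
t 12.05 pos [ 524.5 -319.8  194.4] rot [3.141e+00 3.000e-03 1.477e+00] F [ 0.2  0.7 -1.2] op 0.252
d [-0.1  0.5  1.8] r [0.01 0.03 0.01]
[ 616.0107465 -308.4755579   30.       ]
```

Emit:
{"fn": "play_rows", "kwargs": {"increments": [{"dx": 0, "dy": 0, "dz": 1.5, "rx": 0, "ry": 0, "rz": 0}, {"dx": 0, "dy": 0, "dz": 1.5, "rx": 0, "ry": 0, "rz": 0}]}}

```text
t: 12.27
eef_pos: [524.5, -319.9, 193.0]
tcp_rot: [3.14, 0.003, 1.477]
ft_force: [0.0, -0.3, -1.5]
opening: 0.252
```

Emit:
{"fn": "play_rows", "kwargs": {"increments": [{"dx": 0, "dy": 0, "dz": 0, "rx": 0, "ry": 0, "rz": 0}, {"dx": 0, "dy": 0, "dz": 0, "rx": 0, "ry": 0, "rz": 0}, {"dx": 0, "dy": 0, "dz": 0, "rx": 0, "ry": 0, "rz": 0}, {"dx": 0, "dy": 0, "dz": 0, "rx": 0, "ry": 0, "rz": 0}, {"dx": 0, "dy": 0, "dz": 0, "rx": 0, "ry": 0, "rz": 0}, {"dx": 0, "dy": 0, "dz": 0, "rx": 0, "ry": 0, "rz": 0}], "fingers": 0.6}}

```text
t: 12.77
eef_pos: [524.5, -319.9, 193.1]
tcp_rot: [3.14, 0.003, 1.477]
ft_force: [0.4, -0.9, 0.0]
opening: 0.584
```

Emit:
{"fn": "play_rows", "kwargs": {"increments": [{"dx": 0, "dy": 0, "dz": -15, "rx": 0, "ry": 0, "rz": 0}, {"dx": 0, "dy": 0, "dz": -45, "rx": 0, "ry": 0, "rz": 0}, {"dx": 0, "dy": 0, "dz": -85, "rx": 0, "ry": 0, "rz": 0}, {"dx": 0, "dy": 0, "dz": -125, "rx": 0, "ry": 0, "rz": 0}, {"dx": 0, "dy": 0, "dz": -165, "rx": 0, "ry": 0, "rz": 0}, {"dx": 0, "dy": 0, "dz": -200, "rx": 0, "ry": 0, "rz": 0}]}}

```text
t: 13.27
eef_pos: [524.1, -319.1, 395.9]
tcp_rot: [3.139, 0.004, 1.477]
ft_force: [0.6, -0.7, -0.4]
opening: 0.601
```

```bash
python3 -c "
from h import *
inc([434.3,288,400],1.548)
cam('wrist','w9');cam('top','t9');cam('scene','s9');print(env.state()['joints'].round(2))"
```

```text
t 13.27 pos [ 524.1 -319.1  395.9] rot [3.139 0.004 1.477] F [ 0.6 -0.7 -0.4] op 0.601
d [ 595.9 -146.3   -6.6] r [ 0.02  0.03 -0.68]
[-0.65  0.48  1.6  -0.    1.05 -0.56]
```

View pics/w9.png

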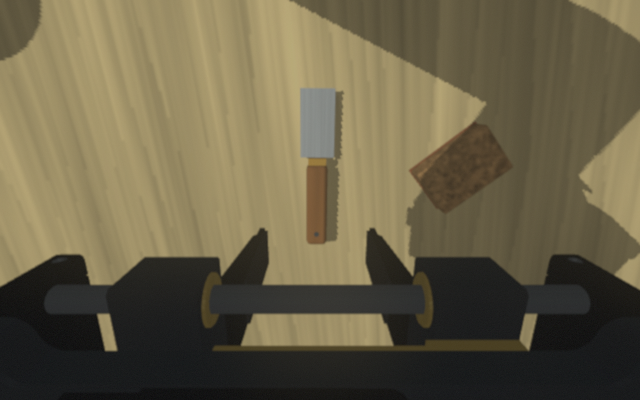

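View pics/s9.png

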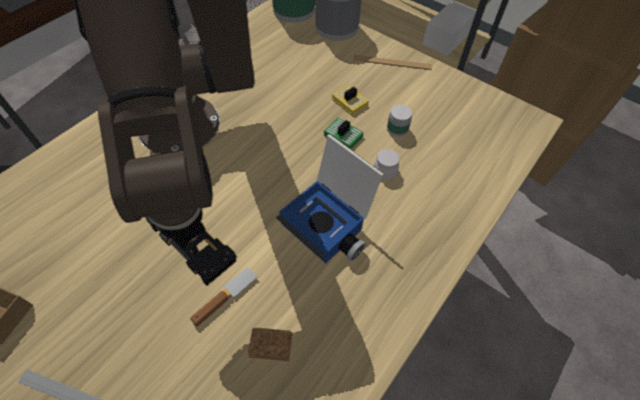

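Emit:
{"fn": "play_rows", "kwargs": {"increments": [{"dx": 20, "dy": -10, "dz": -20, "rx": 0, "ry": 0, "rz": 0}, {"dx": 55, "dy": -30, "dz": -40, "rx": 0, "ry": 0, "rz": 0}, {"dx": 92, "dy": -50, "dz": -50, "rx": 0, "ry": 0, "rz": 0}, {"dx": 130, "dy": -65, "dz": -55, "rx": 0, "ry": 0, "rz": 0}, {"dx": 170, "dy": -80, "dz": -55, "rx": 0, "ry": 0, "rz": -0.2}, {"dx": 210, "dy": -95, "dz": -55, "rx": 0, "ry": 0, "rz": -0.4}, {"dx": 250, "dy": -105, "dz": -55, "rx": 0, "ry": 0, "rz": -0.6}, {"dx": 290, "dy": -115, "dz": -55, "rx": 0, "ry": 0, "rz": -0.68}]}}

```text
t: 14.08
eef_pos: [436.4, -23.1, 447.6]
tcp_rot: [3.138, 0.006, 1.549]
ft_force: [1.1, 0.6, 0.7]
opening: 0.598
```

```bash
python3 -c "
from h import *
inc([434.3,288,400],1.548)"
```

```text
t 14.08 pos [436.4 -23.1 447.6] rot [3.138 0.006 1.549] F [1.1 0.6 0.7] op 0.598
d [311.2  -9.2  45.8] r [0.04 0.06 0.  ]
```

Emit:
{"fn": "play_rows", "kwargs": {"increments": [{"dx": 40, "dy": -1, "dz": 0, "rx": 0.04, "ry": 0.06, "rz": 0}, {"dx": 80, "dy": -2, "dz": 0, "rx": 0.04, "ry": 0.06, "rz": 0}, {"dx": 120, "dy": -3, "dz": 0, "rx": 0.04, "ry": 0.06, "rz": 0}, {"dx": 160, "dy": -4, "dz": 5, "rx": 0.04, "ry": 0.06, "rz": 0}, {"dx": 200, "dy": -5, "dz": 15, "rx": 0.04, "ry": 0.06, "rz": 0}, {"dx": 240, "dy": -6, "dz": 25, "rx": 0.04, "ry": 0.06, "rz": 0}, {"dx": 280, "dy": -8, "dz": 35, "rx": 0.04, "ry": 0.06, "rz": 0}, {"dx": 311, "dy": -9, "dz": 46, "rx": 0.04, "ry": 0.06, "rz": 0}]}}

```text
t: 14.75
eef_pos: [433.7, 290.4, 398.0]
tcp_rot: [-3.14, 0.0, 1.55]
ft_force: [0.7, -0.2, 0.8]
opening: 0.6
```

```bash
python3 -c "
from h import *
inc([434.3,288,400],1.548)
d=cam('wrist','w10')
print(w2p(d,(434.3,288,50)))"
```

```text
t 14.75 pos [433.7 290.4 398. ] rot [-3.14  0.    1.55] F [ 0.7 -0.2  0.8] op 0.6
d [-2.4  0.6 -2. ] r [-0.02  0.    0.01]
[316.58772987 185.81891615]
```

View pics/w10.png

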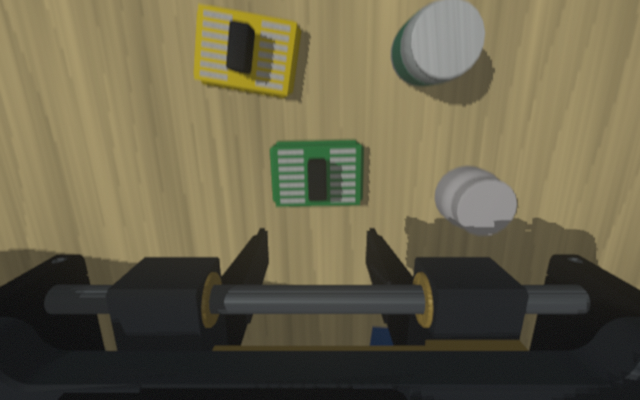

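```bash
python3 -c "
from h import *
d=cam('wrist');crop(d,260,130,375,215,6,'w10c')"
```

```text
(no output)
```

View pics/w10c.png

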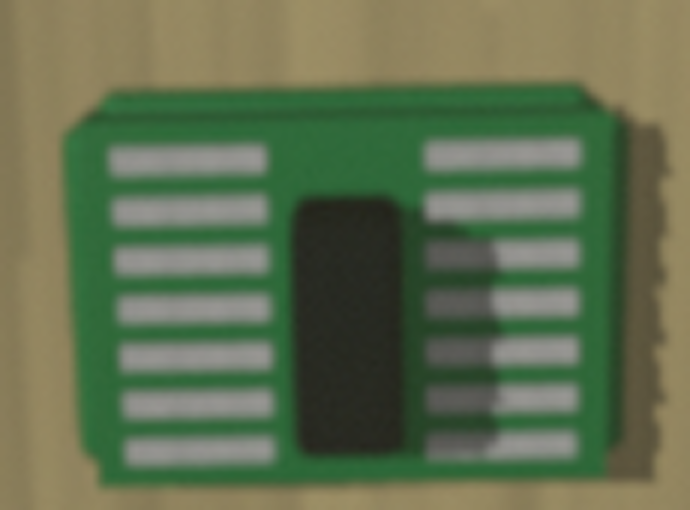

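```bash
python3 -c "
from h import *
d=cam('wrist');K,R,t=load(d);print('cam',-R.T@t)
c=lambda u,v:((u+.5)/6-.5+260,(v+.5)/6-.5+130)
for n,uv,z in [('far20',c(340,112),20),('near20',c(350,480),20),('left20',c(75,300),20),('right20',c(612,300),20),('barfar50',c(349,198),50),('barL',c(294,320),50),('barR',c(404,320),50),('barnear?',c(349,455),50),('pl farL',c(108,160),20),('pl farR',c(582,153),20)]: print(n,p2w(d,uv,z).round(1))
inc([434.3,288,400],1.548)"
```

```text
cam [436.6081349  370.34919782 376.04885727]
far20 [433.6 324.4  20. ]
near20 [434.2 252.2  20. ]
left20 [382.1 289.4  20. ]
right20 [485.  287.7  20. ]
barfar50 [435.1 313.5  50. ]
barL [425.1 292.   50. ]
barR [444.4 291.6  50. ]
barnear? [434.3 266.9  50. ]
pl farL [389.9 316.2  20. ]
pl farR [478.8 316.   20. ]
t 14.9 pos [433.9 289.4 397.5] rot [-3.138e+00  1.000e-03  1.552e+00] F [-0.5  0.3  0.5] op 0.599
d [-1.4  0.4 -2.5] r [-0.04  0.01  0.04]
```

Emit:
{"fn": "play_rows", "kwargs": {"increments": [{"dx": 0, "dy": 0.7, "dz": 30, "rx": -0.04, "ry": 0.01, "rz": -0.08}, {"dx": 0, "dy": 0.7, "dz": 65, "rx": -0.04, "ry": 0.01, "rz": -0.08}, {"dx": 0, "dy": 0.7, "dz": 100, "rx": -0.04, "ry": 0.01, "rz": -0.08}, {"dx": 0, "dy": 0.7, "dz": 130, "rx": -0.04, "ry": 0.01, "rz": -0.08}, {"dx": 0, "dy": 0.7, "dz": 155, "rx": -0.04, "ry": 0.01, "rz": -0.08}, {"dx": 0, "dy": 0.7, "dz": 172, "rx": -0.04, "ry": 0.01, "rz": -0.08}, {"dx": 0, "dy": 0.7, "dz": 180, "rx": -0.04, "ry": 0.01, "rz": -0.08}, {"dx": 0, "dy": 0.7, "dz": 180, "rx": -0.04, "ry": 0.01, "rz": -0.08}]}}

```text
t: 15.57
eef_pos: [433.9, 288.2, 216.0]
tcp_rot: [-3.139, 0.002, 1.559]
ft_force: [0.3, 0.0, -0.1]
opening: 0.603
```

```bash
python3 -c "
from h import *
inc([434.6,289,213],1.56)
d=cam('wrist','w11')"
```

```text
t 15.57 pos [433.9 288.2 216. ] rot [-3.139e+00  2.000e-03  1.559e+00] F [ 0.3  0.  -0.1] op 0.603
d [0.8 0.7 3. ] r [-0.03  0.02 -0.01]
```

View pics/w11.png

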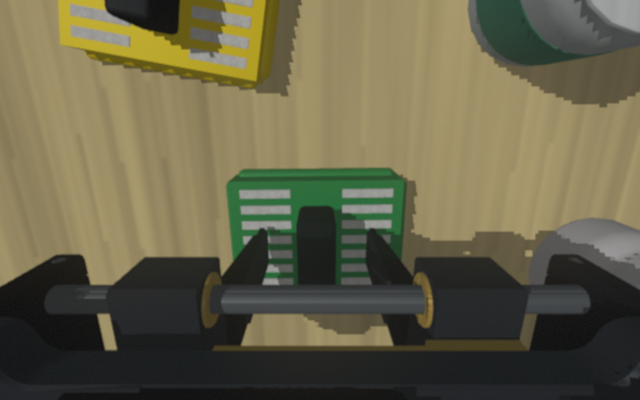

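Emit:
{"fn": "play_rows", "kwargs": {"increments": [{"dx": 1, "dy": 0.7, "dz": 3, "rx": -0.03, "ry": 0, "rz": 0}, {"dx": 1, "dy": 0.7, "dz": 3, "rx": -0.03, "ry": 0, "rz": 0}, {"dx": 1, "dy": 0.7, "dz": 3, "rx": -0.03, "ry": 0, "rz": 0}, {"dx": 1, "dy": 0.7, "dz": 3, "rx": -0.03, "ry": 0, "rz": 0}, {"dx": 1, "dy": 0.7, "dz": 3, "rx": -0.03, "ry": 0, "rz": 0}, {"dx": 1, "dy": 0.7, "dz": 3, "rx": -0.03, "ry": 0, "rz": 0}, {"dx": 1, "dy": 0.7, "dz": 3, "rx": -0.03, "ry": 0, "rz": 0}, {"dx": 1, "dy": 0.7, "dz": 3, "rx": -0.03, "ry": 0, "rz": 0}], "fingers": 0.0}}

```text
t: 16.28
eef_pos: [434.8, 289.5, 214.5]
tcp_rot: [3.14, 0.001, 1.559]
ft_force: [-1.3, -0.5, 5.3]
opening: 0.209
```

Emit:
{"fn": "play_rows", "kwargs": {"increments": [{"dx": 0, "dy": 0, "dz": 0, "rx": 0, "ry": 0, "rz": 0}, {"dx": 0, "dy": 0, "dz": 0, "rx": 0, "ry": 0, "rz": 0}, {"dx": 0, "dy": 0, "dz": 0, "rx": 0, "ry": 0, "rz": 0}]}}

```text
t: 16.53
eef_pos: [434.8, 289.5, 214.5]
tcp_rot: [3.14, 0.001, 1.559]
ft_force: [-0.5, 0.9, 1.2]
opening: 0.209
```

```bash
python3 -c "
from h import *
inc([584,-9,420],1.473)"
```

```text
t 16.53 pos [434.8 289.5 214.5] rot [3.140e+00 1.000e-03 1.559e+00] F [-0.5  0.9  1.2] op 0.209
d [-297.   153.  -204.9] r [0.02 0.01 0.83]
```

Emit:
{"fn": "play_rows", "kwargs": {"increments": [{"dx": 0, "dy": 0, "dz": -15, "rx": 0, "ry": 0, "rz": 0}, {"dx": 0, "dy": 0, "dz": -45, "rx": 0, "ry": 0, "rz": 0}, {"dx": 0, "dy": 0, "dz": -85, "rx": 0, "ry": 0, "rz": 0}, {"dx": 0, "dy": 0, "dz": -125, "rx": 0, "ry": 0, "rz": 0}, {"dx": 0, "dy": 0, "dz": -165, "rx": 0, "ry": 0, "rz": 0}, {"dx": 0, "dy": 0, "dz": -205, "rx": 0, "ry": 0, "rz": 0}, {"dx": 0, "dy": 0, "dz": -240, "rx": 0, "ry": 0, "rz": 0}, {"dx": 0, "dy": 0, "dz": -270, "rx": 0, "ry": 0, "rz": 0}]}}

```text
t: 17.2
eef_pos: [433.7, 289.6, 487.2]
tcp_rot: [3.138, 0.0, 1.559]
ft_force: [1.3, 1.1, -0.2]
opening: 0.211
```

```bash
python3 -c "
from h import *
inc([584,-9,480],1.473)
cam('wrist','w12')"
```

```text
t 17.2 pos [433.7 289.6 487.2] rot [3.138 0.    1.559] F [ 1.3  1.1 -0.2] op 0.211
d [-296.9  153.6    7.8] r [ 0.04 -0.    0.83]
```

View pics/w12.png

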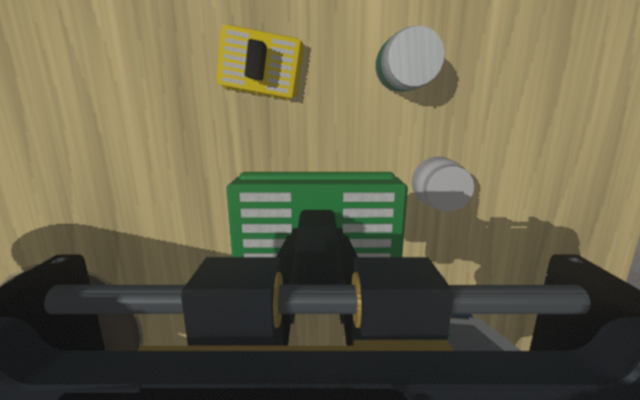

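Emit:
{"fn": "play_rows", "kwargs": {"increments": [{"dx": -15, "dy": 8, "dz": 0, "rx": 0.04, "ry": 0, "rz": 0.1}, {"dx": -45, "dy": 23, "dz": 0, "rx": 0.04, "ry": 0, "rz": 0.2}, {"dx": -80, "dy": 41, "dz": 0, "rx": 0.04, "ry": 0, "rz": 0.3}, {"dx": -115, "dy": 60, "dz": 0, "rx": 0.04, "ry": 0, "rz": 0.4}, {"dx": -150, "dy": 78, "dz": 0, "rx": 0.04, "ry": 0, "rz": 0.5}, {"dx": -185, "dy": 96, "dz": 0, "rx": 0.04, "ry": 0, "rz": 0.6}, {"dx": -220, "dy": 114, "dz": 0, "rx": 0.04, "ry": 0, "rz": 0.7}, {"dx": -255, "dy": 132, "dz": 0, "rx": 0.04, "ry": 0, "rz": 0.83}]}}

```text
t: 17.92
eef_pos: [563.6, 31.4, 492.2]
tcp_rot: [3.137, -0.004, 1.472]
ft_force: [0.5, 0.5, -0.9]
opening: 0.207
```

```bash
python3 -c "
from h import *
inc([584,-9,480],1.473)"
```

```text
t 17.92 pos [563.6  31.4 492.2] rot [ 3.137 -0.004  1.472] F [ 0.5  0.5 -0.9] op 0.207
d [-38.2  24.2  12.1] r [ 0.05 -0.04 -0.01]
```

Emit:
{"fn": "play_rows", "kwargs": {"increments": [{"dx": -20, "dy": 12, "dz": 0, "rx": 0.05, "ry": -0.04, "rz": 0}, {"dx": -38, "dy": 24, "dz": 0, "rx": 0.05, "ry": -0.04, "rz": 0}, {"dx": -38, "dy": 24, "dz": 30, "rx": 0.05, "ry": -0.04, "rz": 0}, {"dx": -38, "dy": 24, "dz": 70, "rx": 0.05, "ry": -0.04, "rz": 0}, {"dx": -38, "dy": 24, "dz": 110, "rx": 0.05, "ry": -0.04, "rz": 0}, {"dx": -38, "dy": 24, "dz": 150, "rx": 0.05, "ry": -0.04, "rz": 0}, {"dx": -38, "dy": 24, "dz": 180, "rx": 0.05, "ry": -0.04, "rz": 0}, {"dx": -38, "dy": 24, "dz": 190, "rx": 0.05, "ry": -0.04, "rz": 0}]}}

```text
t: 18.58
eef_pos: [583.9, -8.2, 297.4]
tcp_rot: [-3.135, 0.0, 1.472]
ft_force: [-0.1, 0.0, -1.1]
opening: 0.207
```

```bash
python3 -c "
from h import *
inc([584,-9,280],1.473)
cam('wrist','w13');t=cam('top');crop(t,280,140,400,240,6,'t13');s=cam('scene');crop(s,250,120,390,270,5,'s13')"
```

```text
t 18.58 pos [583.9  -8.2 297.4] rot [-3.135  0.     1.472] F [-0.1  0.  -1.1] op 0.207
d [-0.8  0.3 17.4] r [-0.07  0.   -0.01]
```

View pics/w13.png

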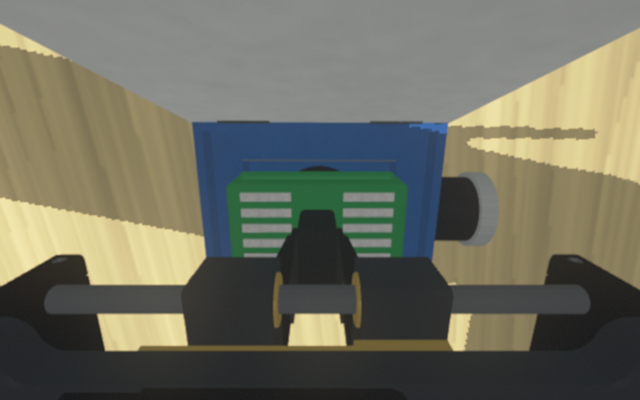

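View pics/t13.png

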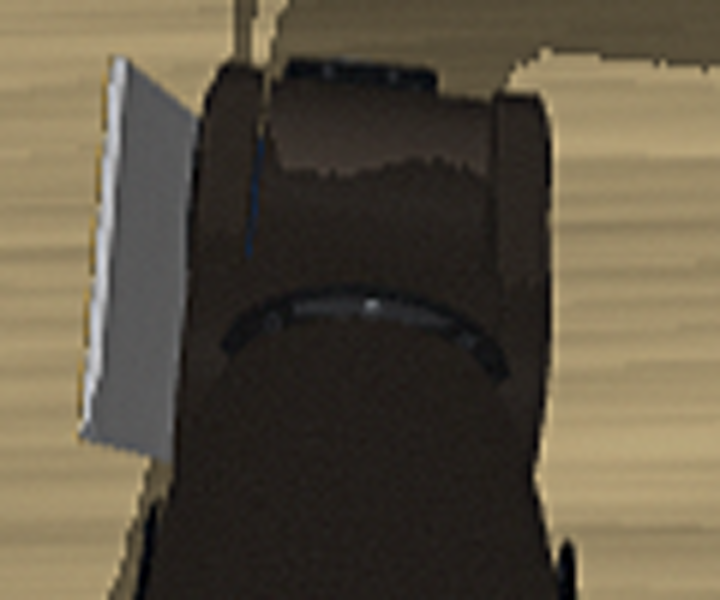

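View pics/s13.png

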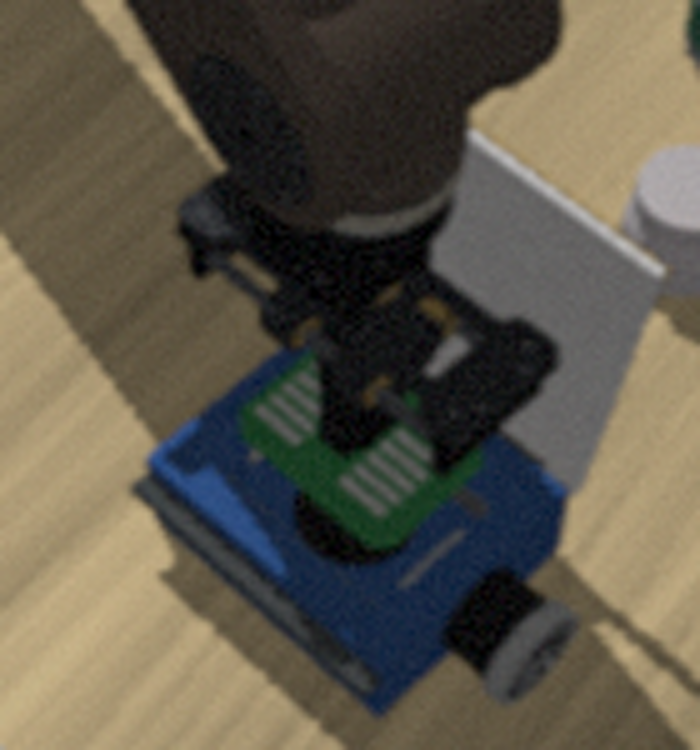

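```bash
python3 - <<'E'
from h import *
d=cam('wrist');crop(d,180,110,460,270,3,'w13c')
s=env.state();R=Ro.from_euler('xyz',s['tcp_rot']);B=Ro.from_euler('z',-.098)
for P in [(85,70,62),(-85,70,62),(79,64,62),(-79,64,62),(57,42,44),(-57,42,44)]:
    u=w2p(d,B.apply(P)+[584,-8.9,0]);print('box',P,u.round(1),((u-[180,110])*3+1).round(0))
# cassette in tool: x_tool=+y cas, y_tool = +x cas, z = 214.5 - z
for P in [(55,40,20),(-55,40,20),(55,40,0),(-55,40,0),(0,22,50)]:
    u=w2p(d,s['eef_pos']+R.apply((P[1],P[0],214.5-P[2])));print('cas',P,u.round(1),((u-[180,110])*3+1).round(0))
E
```

```text
box (85, 70, 62) [439.2 121.4] [779.  35.]
box (-85, 70, 62) [187.2 121.4] [23. 35.]
box (79, 64, 62) [429.5 130.5] [749.  62.]
box (-79, 64, 62) [197.  130.5] [52. 63.]
box (57, 42, 44) [389.2 158.5] [629. 146.]
box (-57, 42, 44) [238.  158.5] [175. 146.]
cas (55, 40, 20) [413.8 179.4] [702. 209.]
cas (-55, 40, 20) [216.7 179.2] [111. 209.]
cas (55, 40, 0) [404.3 172.2] [674. 188.]
cas (-55, 40, 0) [226.5 172.1] [141. 187.]
cas (0, 22, 50) [314.8 229.5] [405. 360.]
```

View pics/w13c.png

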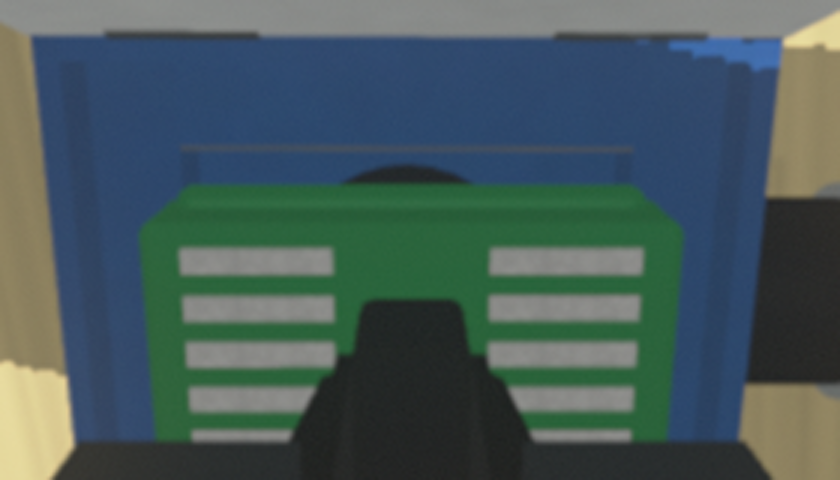

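```bash
python3 - <<'E'
from h import *
d=cam('wrist');s=env.state();R=Ro.from_euler('xyz',s['tcp_rot'])
K,Rc,t=load(d)
# camera in tool frame (fixed)
C=R.inv().as_matrix()@Rc.T; c=R.inv().apply(-Rc.T@t-s['eef_pos']);print('cam in tool',c.round(1));print(C.round(3))
def tool(u,v,z): # plane at tool z
    w=C@np.linalg.inv(K)@[u,v,1]; return (c+w*(z-c[2])/w[2]).round(1)
c6=lambda u,v:((u+.5)/6-.5+260,(v+.5)/6-.5+130)
c3=lambda u,v:((u+.5)/3-.5+180,(v+.5)/3-.5+110)
# bench w10c: TCP z 397.5 -> cassette top z tool 377.5
for uv in [(188,160),(503,153),(200,452),(502,444),(340,112),(350,480)]: print('bench',tool(*c6(*uv),377.5))
for uv in [(256,261),(566,261),(260,308),(564,308),(410,215),(142,300),(680,300)]: print('held',tool(*c3(*uv),194.5))
for uv in [(180,149),(632,149)]: print('well rim',tool(*c3(*uv),297.4-44))
for uv in [(32,37),(783,38)]: print('box corner',tool(*c3(*uv),297.4-62))
E
```

```text
cam in tool [79.4  1.4 21. ]
[[ 0.001 -0.96  -0.279]
 [ 1.     0.001 -0.001]
 [ 0.001 -0.279  0.96 ]]
bench [ 24.8 -28.1 377.5]
bench [ 26.2  31.  377.5]
bench [-32.7 -27.  377.5]
bench [-31.   32.2 377.5]
bench [ 33.8   0.5 377.5]
bench [-38.5   2.4 377.5]
held [ 29.8 -28.2 194.5]
held [ 29.8  30.6 194.5]
held [ 20.4 -27.9 194.5]
held [ 20.4  30.6 194.5]
held [ 38.7   1.  194.5]
held [ 22.  -50.4 194.5]
held [ 22.1  52.8 194.5]
well rim [ 41.5 -55.6 253.4]
well rim [ 41.6  55.4 253.4]
box corner [ 69.1 -82.  235.4]
box corner [ 69.   82.7 235.4]
```

Emit:
{"fn": "play_rows", "kwargs": {"increments": [{"dx": -1, "dy": -0.5, "dz": 8, "rx": -0.07, "ry": 0, "rz": 0}, {"dx": -1, "dy": -0.5, "dz": 16, "rx": -0.07, "ry": 0, "rz": 0}, {"dx": -1, "dy": -0.5, "dz": 22, "rx": -0.07, "ry": 0, "rz": 0}, {"dx": -1, "dy": -0.5, "dz": 22, "rx": -0.07, "ry": 0, "rz": 0}]}}

```text
t: 19.17
eef_pos: [584.4, -9.2, 281.0]
tcp_rot: [3.133, 0.0, 1.472]
ft_force: [0.7, 0.4, -1.0]
opening: 0.209
```

```bash
python3 - <<'E'
from h import *
inc([584,-9,260],1.473)
d=cam('wrist','w14');crop(d,180,100,460,270,3,'w14c')
E
```

```text
t 19.17 pos [584.4  -9.2 281. ] rot [3.133 0.    1.472] F [ 0.7  0.4 -1. ] op 0.209
d [ 0.1 -0.6 21. ] r [ 0.08  0.   -0.01]
```

View pics/w14c.png

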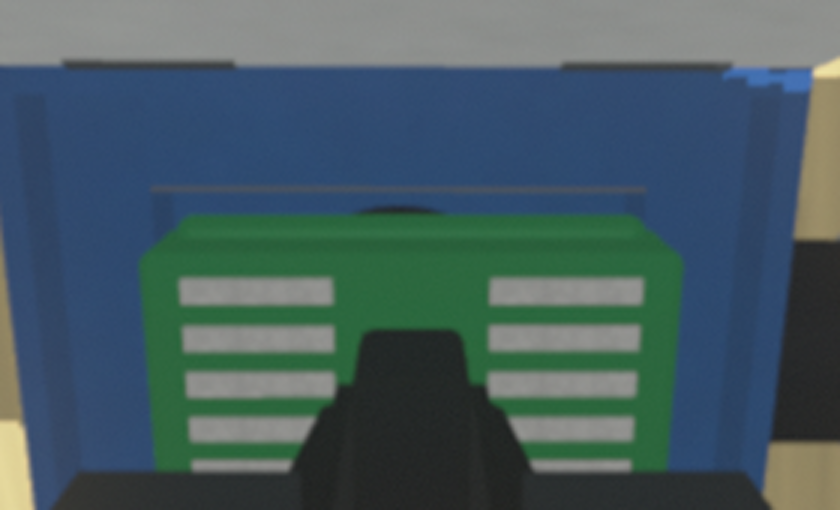

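Emit:
{"fn": "play_rows", "kwargs": {"increments": [{"dx": 0, "dy": -0.5, "dz": 0, "rx": 0.08, "ry": 0, "rz": 0}, {"dx": 0, "dy": -0.5, "dz": 0, "rx": 0.08, "ry": 0, "rz": 0}, {"dx": 0, "dy": -0.5, "dz": 0, "rx": 0.08, "ry": 0, "rz": 0}, {"dx": 0, "dy": -0.5, "dz": 0, "rx": 0.08, "ry": 0, "rz": 0}]}}

```text
t: 19.55
eef_pos: [584.1, -9.1, 281.6]
tcp_rot: [3.141, 0.0, 1.472]
ft_force: [-0.3, 0.7, -0.6]
opening: 0.208
```

```bash
cat > meas.py <<'E'
from h import *
import sys
inc([584,-9,260],1.473)
d=cam('wrist',sys.argv[1]);crop(d,180,100,460,270,3,sys.argv[1]+'c')
inc([584,-9,260],1.473)
E
python3 meas.py w15
```

```text
t 19.55 pos [584.1  -9.1 281.6] rot [3.141 0.    1.472] F [-0.3  0.7 -0.6] op 0.208
d [ 0.1 -0.2 21.6] r [ 0.01  0.   -0.01]
t 19.6 pos [584.1  -9.1 281.6] rot [3.141 0.    1.472] F [-0.8 -0.7 -0.2] op 0.211
d [ 0.1 -0.2 21.6] r [ 0.01  0.   -0.01]
```

View pics/w15c.png

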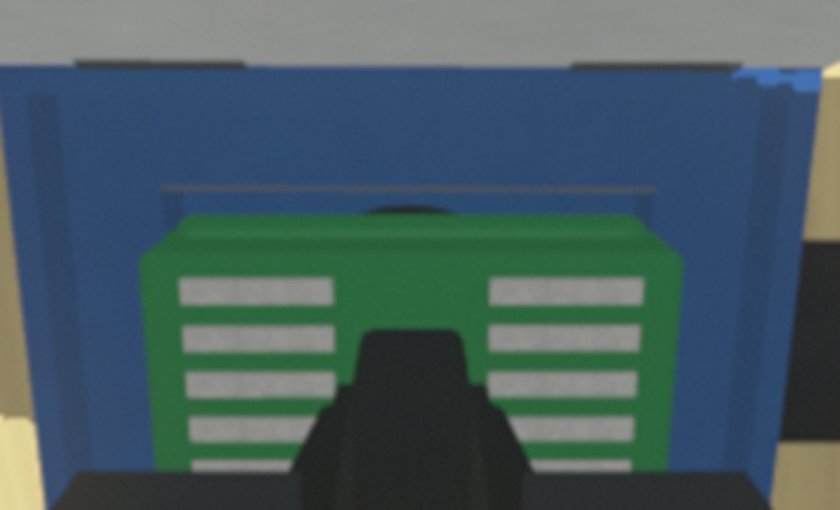

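```bash
python3 - <<'E'
from h import *
d=cam('wrist');s=env.state();R=Ro.from_euler('xyz',s['tcp_rot'])
K,Rc,t=load(d)
C=R.inv().as_matrix()@Rc.T; c=R.inv().apply(-Rc.T@t-s['eef_pos'])
def tool(u,v,z):
    w=C@np.linalg.inv(K)@[u,v,1]; return (c+w*(z-c[2])/w[2]).round(1)
c3=lambda u,v:((u+.5)/3-.5+180,(v+.5)/3-.5+100)
Z=s['eef_pos'][2]
for k in (1.0,1.03):
  K[0,0]=d['fx']/k;K[1,1]=d['fy']/k
  for uv in [(256,291),(566,291),(225,430),(600,430)]: print('held',tool(*c3(*uv),194.5))
  for uv in [(161,188),(656,189)]: print('well rim',tool(*c3(*uv),Z-44))
  for uv in [(3,68),(822,70)]: print('box corner',tool(*c3(*uv),Z-62))
E
```

```text
held [ 29.6 -28.1 194.5]
held [ 29.6  30.9 194.5]
held [  0.9 -35.5 194.5]
held [  0.9  39.  194.5]
well rim [ 41.9 -56.1 237.6]
well rim [ 41.8  57.8 237.6]
box corner [ 69.7 -81.8 219.6]
box corner [ 69.4  85.2 219.6]
held [ 29.6 -29.  194.5]
held [ 29.7  31.8 194.5]
held [  0.  -36.7 194.5]
held [1.000e-01 4.010e+01 1.945e+02]
well rim [ 42.7 -57.8 237.6]
well rim [ 42.5  59.4 237.6]
box corner [ 71.  -84.1 219.6]
box corner [ 70.7  87.5 219.6]
```

Emit:
{"fn": "play_rows", "kwargs": {"increments": [{"dx": -1, "dy": -0.4, "dz": 4, "rx": 0, "ry": 0, "rz": 0}, {"dx": -1, "dy": -0.4, "dz": 10, "rx": 0, "ry": 0, "rz": 0}, {"dx": -1, "dy": -0.4, "dz": 16, "rx": 0, "ry": 0, "rz": 0}, {"dx": -1, "dy": -0.4, "dz": 21, "rx": 0, "ry": 0, "rz": 0}, {"dx": -1, "dy": -0.4, "dz": 24, "rx": 0, "ry": 0, "rz": 0}, {"dx": -1, "dy": -0.4, "dz": 25, "rx": 0, "ry": 0, "rz": 0}, {"dx": -1, "dy": -0.4, "dz": 25, "rx": 0, "ry": 0, "rz": 0}, {"dx": -1, "dy": -0.4, "dz": 25, "rx": 0, "ry": 0, "rz": 0}]}}

```text
t: 20.32
eef_pos: [583.7, -10.1, 256.5]
tcp_rot: [3.141, 0.0, 1.472]
ft_force: [0.0, 0.3, -1.3]
opening: 0.206
```

```bash
python3 meas.py w16; python3 -c "
from h import *
s=cam('scene');crop(s,250,120,390,270,5,'s16')"
```

```text
t 20.32 pos [583.7 -10.1 256.5] rot [3.141 0.    1.472] F [ 0.   0.3 -1.3] op 0.206
d [ 1.1  0.2 -3.5] r [ 0.01  0.   -0.01]
t 20.37 pos [583.7 -10.1 256.7] rot [3.141 0.    1.472] F [-0.1  0.4 -1.1] op 0.208
d [ 1.1  0.2 -3.3] r [ 0.01  0.   -0.01]
```

View pics/w16c.png

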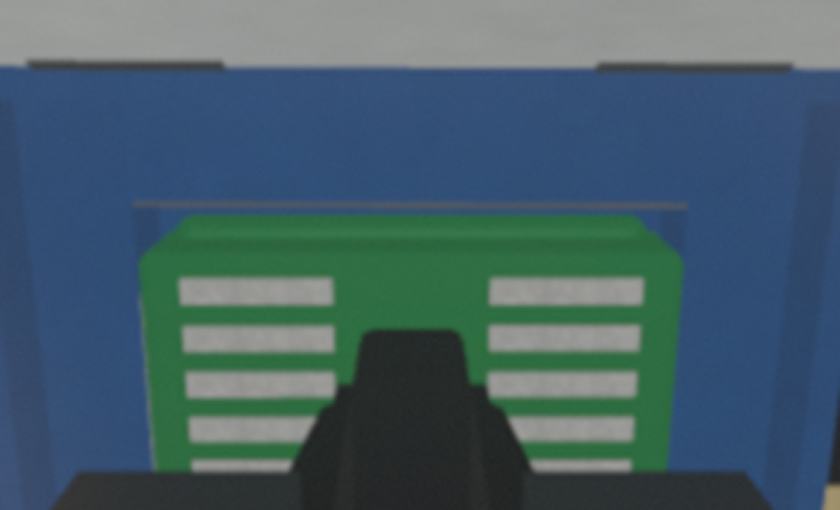

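View pics/s16.png

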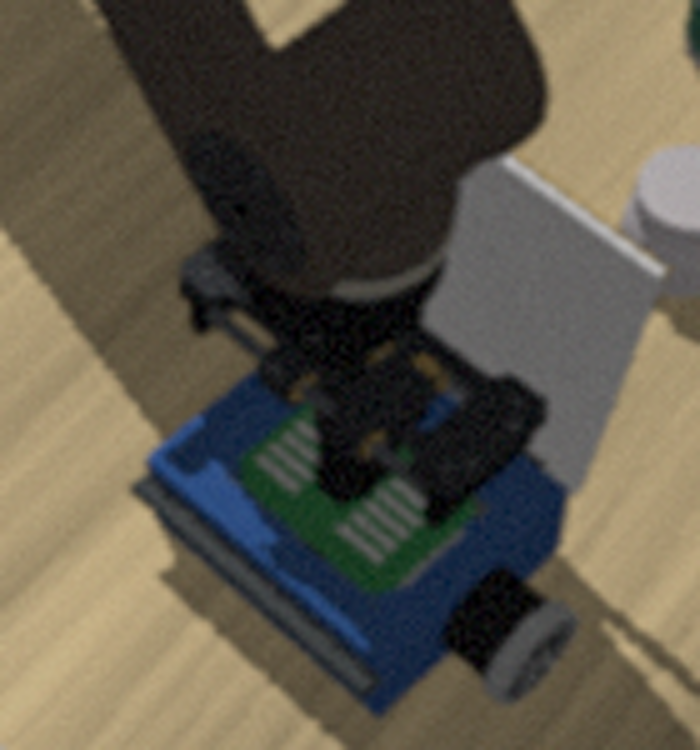

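Emit:
{"fn": "play_rows", "kwargs": {"increments": [{"dx": 0, "dy": 0, "dz": 1.5, "rx": 0, "ry": 0, "rz": 0}, {"dx": 0, "dy": 0, "dz": 3, "rx": 0, "ry": 0, "rz": 0}, {"dx": 0, "dy": 0, "dz": 4, "rx": 0, "ry": 0, "rz": 0}, {"dx": 0, "dy": 0, "dz": 5, "rx": 0, "ry": 0, "rz": 0}, {"dx": 0, "dy": 0, "dz": 6, "rx": 0, "ry": 0, "rz": 0}, {"dx": 0, "dy": 0, "dz": 6, "rx": 0, "ry": 0, "rz": 0}]}}

```text
t: 20.92
eef_pos: [583.8, -10.1, 251.2]
tcp_rot: [3.139, 0.0, 1.472]
ft_force: [-2.0, -0.2, 3.6]
opening: 0.211
```

Emit:
{"fn": "play_rows", "kwargs": {"increments": [{"dx": 0, "dy": 0, "dz": 1, "rx": 0, "ry": 0, "rz": 0}, {"dx": 0, "dy": 0, "dz": 2, "rx": 0, "ry": 0, "rz": 0}, {"dx": 0, "dy": 0, "dz": 2, "rx": 0, "ry": 0, "rz": 0}]}}

```text
t: 21.17
eef_pos: [583.9, -10.1, 249.5]
tcp_rot: [3.139, 0.0, 1.472]
ft_force: [-1.6, -0.4, 5.0]
opening: 0.211
```

Emit:
{"fn": "play_rows", "kwargs": {"increments": [{"dx": 0, "dy": 0, "dz": 1, "rx": 0, "ry": 0, "rz": 0}, {"dx": 0, "dy": 0, "dz": 2, "rx": 0, "ry": 0, "rz": 0}, {"dx": 0, "dy": 0, "dz": 2, "rx": 0, "ry": 0, "rz": 0}]}}

```text
t: 21.42
eef_pos: [583.8, -10.1, 247.3]
tcp_rot: [3.139, 0.0, 1.472]
ft_force: [-1.3, 0.2, 2.4]
opening: 0.211
```

Emit:
{"fn": "play_rows", "kwargs": {"increments": [{"dx": 0, "dy": 0, "dz": 1, "rx": 0, "ry": 0, "rz": 0}, {"dx": 0, "dy": 0, "dz": 2, "rx": 0, "ry": 0, "rz": 0}, {"dx": 0, "dy": 0, "dz": 2, "rx": 0, "ry": 0, "rz": 0}]}}

```text
t: 21.67
eef_pos: [583.7, -10.1, 244.7]
tcp_rot: [3.14, 0.0, 1.472]
ft_force: [-0.6, -0.1, -3.6]
opening: 0.207
```

Emit:
{"fn": "play_rows", "kwargs": {"increments": [{"dx": 0, "dy": 0, "dz": 1, "rx": 0, "ry": 0, "rz": 0}, {"dx": 0, "dy": 0, "dz": 2.5, "rx": 0, "ry": 0, "rz": 0}, {"dx": 0, "dy": 0, "dz": 2.5, "rx": 0, "ry": 0, "rz": 0}]}}

```text
t: 21.92
eef_pos: [583.5, -10.1, 241.5]
tcp_rot: [3.141, 0.0, 1.472]
ft_force: [-0.5, 0.2, -6.8]
opening: 0.209
```

Emit:
{"fn": "play_rows", "kwargs": {"increments": [{"dx": 0, "dy": 0, "dz": 1, "rx": 0, "ry": 0, "rz": 0}, {"dx": 0, "dy": 0, "dz": 2, "rx": 0, "ry": 0, "rz": 0}, {"dx": 0, "dy": 0, "dz": 2, "rx": 0, "ry": 0, "rz": 0}]}}

```text
t: 22.17
eef_pos: [583.6, -10.1, 239.4]
tcp_rot: [3.141, 0.0, 1.472]
ft_force: [-0.3, 0.6, -1.1]
opening: 0.21
```

Emit:
{"fn": "play_rows", "kwargs": {"increments": [{"dx": 0, "dy": 0, "dz": 1, "rx": 0, "ry": 0, "rz": 0}, {"dx": 0, "dy": 0, "dz": 1, "rx": 0, "ry": 0, "rz": 0}, {"dx": 0, "dy": 0, "dz": 1, "rx": 0, "ry": 0, "rz": 0}]}}

```text
t: 22.42
eef_pos: [583.7, -10.1, 238.6]
tcp_rot: [3.141, 0.0, 1.472]
ft_force: [-0.1, 0.0, -1.8]
opening: 0.204
```

```bash
python3 meas.py w17; python3 -c "
from h import *
s=cam('scene');crop(s,250,120,390,270,5,'s17')"
```

```text
t 22.42 pos [583.7 -10.1 238.6] rot [3.141 0.    1.472] F [-0.1  0.  -1.8] op 0.204
d [  1.1   0.2 -21.4] r [ 0.01  0.   -0.01]
t 22.47 pos [583.7 -10.1 238.6] rot [3.141 0.    1.472] F [ 0.4 -0.5  0. ] op 0.209
d [  1.1   0.2 -21.4] r [ 0.01  0.   -0.01]
```

View pics/w17c.png

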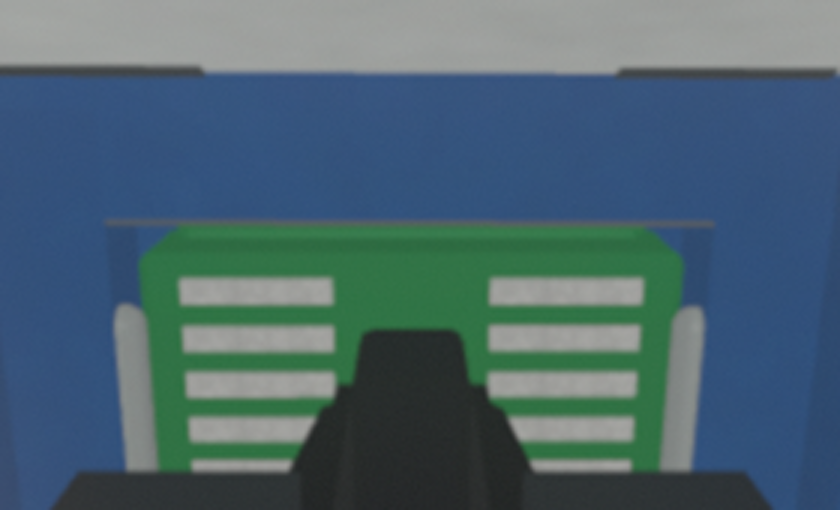

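View pics/s17.png

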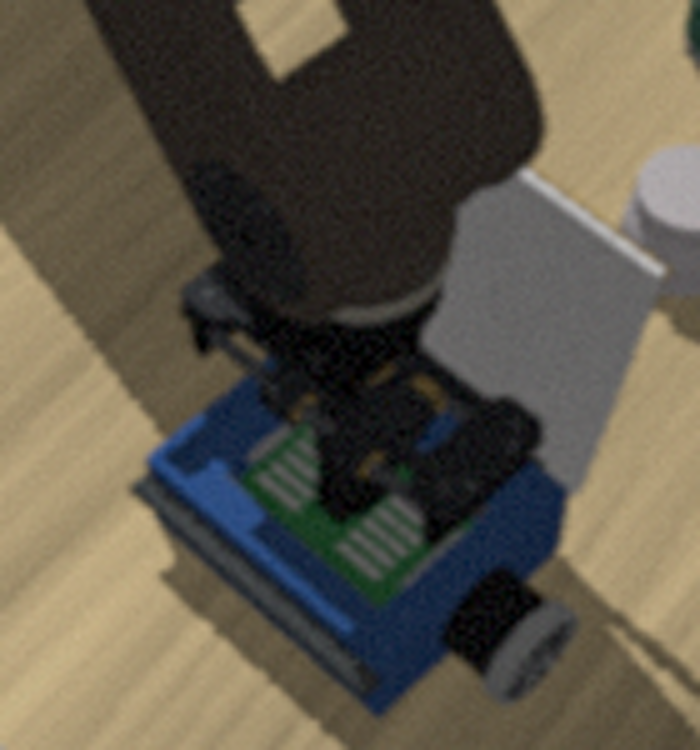

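Emit:
{"fn": "play_rows", "kwargs": {"increments": [{"dx": 0, "dy": 0, "dz": 1, "rx": 0, "ry": 0, "rz": 0}, {"dx": 0, "dy": 0, "dz": 1, "rx": 0, "ry": 0, "rz": 0}, {"dx": 0, "dy": 0, "dz": 1, "rx": 0, "ry": 0, "rz": 0}]}}

```text
t: 22.77
eef_pos: [583.6, -10.1, 238.5]
tcp_rot: [3.14, 0.0, 1.472]
ft_force: [-3.5, 0.6, 11.9]
opening: 0.209
```

Emit:
{"fn": "play_rows", "kwargs": {"increments": [{"dx": 0, "dy": 0, "dz": 1, "rx": 0, "ry": 0, "rz": 0}, {"dx": 0, "dy": 0, "dz": 1, "rx": 0, "ry": 0, "rz": 0}, {"dx": 0, "dy": 0, "dz": 1, "rx": 0, "ry": 0, "rz": 0}]}}

```text
t: 23.02
eef_pos: [583.5, -10.0, 238.5]
tcp_rot: [3.14, 0.0, 1.472]
ft_force: [-3.1, 0.9, 10.8]
opening: 0.211
```

```bash
python3 -c "
from h import *
for i in range(6):
    d=cam('wrist','w18');s=env.state();print(s['t'],s['ft_force'].round(1),s['eef_pos'].round(2),s['opening'].round(3))
crop(d,180,100,460,270,3,'w18c')
cam('top','t18');s=cam('scene','s18')"
```

```text
Traceback (most recent call last):
AttributeError: 'float' object has no attribute 'round'
```

```bash
python3 -c "
from h import *
for i in range(6):
    d=cam('wrist','w18');s=env.state();print(s['t'],s['ft_force'].round(1),s['eef_pos'].round(2),s['opening'])
crop(d,180,100,460,270,3,'w18c')
cam('top','t18');s=cam('scene','s18')"
```

```text
23.1167 [-3.9  0.8 10.9] [583.54 -10.03 238.51] 0.21017789618077767
23.1667 [-3.   0.8 10.4] [583.53 -10.05 238.5 ] 0.2068403233966348
23.2167 [-3.   0.7 10.4] [583.54 -10.05 238.51] 0.20602220950657615
23.2667 [-3.   0.1 10.6] [583.54 -10.04 238.5 ] 0.20957000766546863
23.3167 [-3.3  0.1 11. ] [583.52 -10.04 238.51] 0.20824869497568774
23.3667 [-3.4  1.1 10. ] [583.53 -10.05 238.5 ] 0.20975032704175106
```

View pics/w18c.png

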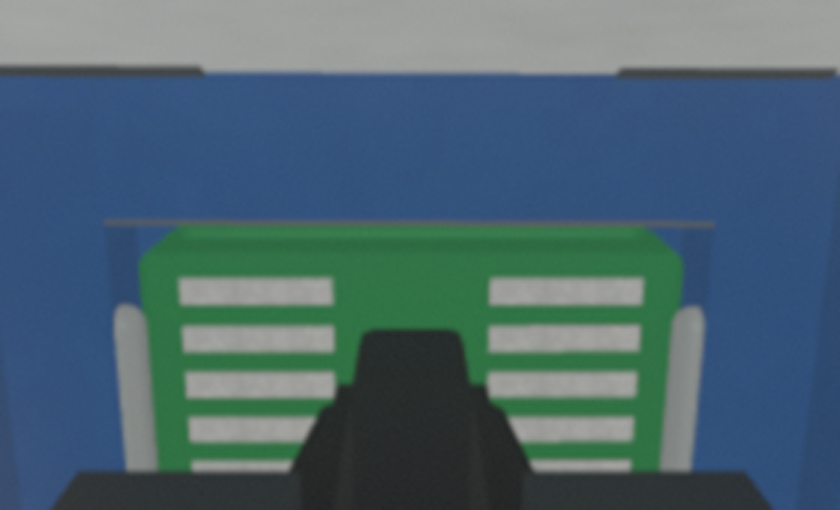

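View pics/s18.png

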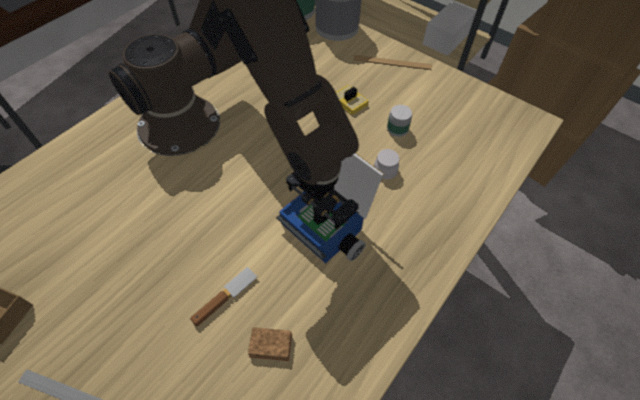

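```bash
python3 -c "
from h import *
print(env.job_done());s=env.state();print(s['t'],s['ft_force'].round(1),s['eef_pos'].round(1))"
```

```text
the job is handed in; nothing more can be done
None
the job is handed in; nothing more can be done
```

The new filter is in and home, and the job is handed in at about 23.4 s of the 72 s allowed.

- **Lid and knife:** I levered the lid up by its lip with the putty knife and opened it to about 1.8 rad. I then laid the knife flat on the bench, clear of the box.
- **Cassette:** I gripped the green cassette by its bar (not the yellow look-alike) and pressed it into the well. The upward force rose to about 5–6 N, then turned into a downward pull of up to 7 N as the catches took hold. It stopped hard at 238.5 mm TCP height, the value calculated for fully home.
- **Final push:** The gripper is still on the bar, pushing down with a steady 10–11 N. There is also a small sideways force of about 3 N.

**Last checks:** In the last wrist picture both catch noses lie beside the cassette's ends, evenly on both sides. The last scene picture shows the lid open and the knife on the bench; the tub, tin and sanding block look unmoved.

**What disagreed:**
- The highest insertion force I read was below the stated 10 N. I only read it between steps, so I probably missed the peak.
- The cassette's top measured about 7 mm smaller than stated in the wrist camera. I therefore lined it up against the well in the same picture rather than by absolute position.

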